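# Refill the egg drawer and top it with the pots

## Robot

A 6-joint arm with a two-finger parallel gripper is mounted at the origin on a cart in front of the work surface, level with it; the furniture and walls round the work are solid. World frame = base frame: x ahead of the robot, y to its left, z up, the work surface at z = 0. Lengths are in m, angles in rad, forces in N, time in s.
With the tool pointing down it reaches from about 0.275 to 0.85 m from the base axis. Payload 5.2 kg.
Tool frame: the origin (TCP) lies midway between the tips of the shut fingers; the grasp point (between the pads) lies 19 mm behind it; y points along the fingers, x is the direction in which the jaws open and shut, and the axes are right-handed (so a half turn about y gives the same grasp; the last joint's range is limited). The gripper opens to 85 mm and grips with 20 to 120 N. Pads are 22 mm wide; open, the fingers measure 114 mm over their backs; the gripper's body (76 mm by 85 mm) begins 54 mm behind the grasp point. The pads swing forward as they close: fully open they stand 13 mm farther back than shut.
Start: joints at [-1.333, 0.259, 1.535, -0, 1.348, -0.203], TCP at [0.235, -0.497, 0.231] pointing down, gripper open.
Joint ranges: [-3.14, 3.14], [-0.91, 2.08], [0.19, 2.58], [-1.22, 4.36], [0.22, 2.71], [-3.12, 3.12]. Speed limits (rad/s): [2.57, 2.57, 3.14, 3.14, 3.14, 3.14].

## Interface

Orientations are given as a unit quaternion [w, x, y, z].
In Python, from workcell import arm gives the robot as it stands. The module is installed in compiled form; this text tells all that it offers.
- The arm moves only by the tool carry_out, never from a script. Its argument "series" is a list that holds one entry, the list of rows, each a list of 7 numbers: the shift along the tool's x, y, z in m, then the turn, a rotation vector about the tool's x, y, z in degrees, then the opening, from 0 (shut) to 1 (fully open). A call has 1 to 10 rows; each row is the pose to reach, as a shift and turn from the pose measured when the call began, along the tool's axes at that moment; what a row does not reach only later rows make up. A row lasts 1/12 s, in which the tool goes at most 41.7 mm and 7.16 degrees, less where a joint would pass 70% of its speed; a pose out of reach is approached as far as the arm can. A call with a gripper value outside its range is refused whole. The fingers move at their own pace and stop on an object; "squeeze" is the grip in N (left out, the last holds). Time passes only in rows, so rows that repeat a pose let the fingers close. It gives the time, the measured TCP pose, the force and the opening at its end, in the units of the state.
- arm.sense(): the state, without advancing time (a new reading comes with each control period).
- arm.snapshot(name): name is "side" or "top" or "wrist"; returns a dict with "frame" (420x560x3 uint8, blue, green, red), "depth" (420x560 float32, m along the optical axis (not along the pixel's ray), 0 where there is no reading), "fx", "fy", "cx", "cy" (pixels), "T" (4x4, takes a point from camera to world coordinates); the wrist camera has in their place "T_tool_cam" (4x4, takes a point from camera to tool coordinates, whose origin is the TCP and whose axes are the tool frame's). Camera axes: x right, y up, looking along -z (the intrinsics and any distortion apply to the point x, -y, -z); pixel columns grow to the right and rows downward; lengths in m; the calibration is good to about 2 mm. A picture is of the moment at which its call begins: read the wrist's pose just before it.
- arm.job_done(): hands the job in, once; it reports no verdict.
Trained networks look in a picture, given as the dict that the camera call returned (one of the last four; its "shot" number tells which), for a name from the list of things; names that differ only in an ending like _2 or _b are one class to them, and where a whole thing is asked for, a point or a joint stands for the part that bears it (a point fixed in the world has none). Each returns a list of dicts, best first, with "conf" (0 to 1); they miss things now and then, are a little off and sometimes report something else, mostly with a low value. They report only what shows in the picture. A call takes as long as a camera call. They do not tell look-alikes from the thing itself.
- arm.boxes_of(picture, name): "box" ([left, top, width, height] in pixels, round what is visible of it).
- arm.trace(picture, name): "pixels" (420x560 bool, what is visible of it) and "box" ([left, top, width, height] in pixels, round what is visible of it).
The state is a dict: "time_s": time; "joints": joint angles; "qd": joint speeds; "joint_torque": joint torques, N m; "eef_pos": TCP position; "ee_rot": TCP orientation; "ft_force": force on the tool from outside, world axes, zero at the start; "moment": the same for the moment, N m; "grip_width": opening from 0.0 (shut) to 1.0 (fully open).
Only numpy, scipy, OpenCV 4.12 (cv2) and the standard library are available. Lean on these libraries where they do the work, as an engineer would, in place of code of your own. Each camera call takes 0.05 s, during which the arm holds its last target. There are 200 camera calls.

## Task

Get the white fridge organiser ready to go back in the fridge: pull its egg drawer well out, stand every egg from the pulp tray upright, point down, in a ring of its own, and slide the drawer fully home under the shelf with the eggs still standing. Stack all the small closed pots lids up, squarely one on another in a single column on the organiser's shelf, clear of its ends. No egg may land on the table, and everything else stays where it is.

Things in the scene. Friction and masses are not known exactly. Their poses are not given: they have to be found in the camera images.
- organiser: the organiser, a fixed white plastic frame 78 deep (x) x 218 wide (y) x 92 mm high with a flat shelf on top, its underside 86 mm above the table; a rim 6 mm high and 4 mm thick runs along the shelf's back and both ends. Origin under its centre, on the table; z up; its -x side is the open front from which the drawer comes. The bare table (top at z = 0) round x = 0.53, y = 0, beside its front left corner, has room to set a pot down
- shelf (a point): centre of the top face of the organiser's shelf, 92 mm above the table; axes as the organiser
- egg_drawer (a joint): travel of the egg drawer along the organiser's -x axis in m: 0 fully home, 0.09 fully out; it slides with about 1.5 N of friction and stays where it is left. With the drawer home the row of rings lies under the middle of the shelf, 39 mm behind its front edge, and standing eggs pass under the shelf with about 8 mm to spare. Its low front, 214 mm wide, 5 mm thick and 36 mm high over the table, is 41 mm in front of the row of rings
- drawer_handle (a point): middle of the drawer's white handle, a level round bar 10 mm thick and 90 mm long, along the organiser's y, held by an arm at each end that rises from the drawer's front; 63 mm above the table, 57 mm in front of the shelf's front edge when the drawer is home, nothing near its middle. It moves with the drawer; axes as the organiser
- ring_a (a point): centre of the right-hand (-y) ring of the drawer, at the level of the ring plate's top (28 mm above the table): a round hole 35 mm wide in a flat plate; the rings stand in a row along the organiser's y, 72 mm apart, so that fingers which close along y have 26 mm between two eggs. A seated egg's middle is 19 mm above this point. Moves with the drawer; axes as the organiser
- ring_b (a point): centre of the middle ring of the drawer, at the level of the ring plate's top (28 mm above the table): a round hole 35 mm wide in a flat plate; the rings stand in a row along the organiser's y, 72 mm apart, so that fingers which close along y have 26 mm between two eggs. A seated egg's middle is 19 mm above this point. Moves with the drawer; axes as the organiser
- ring_c (a point): centre of the left-hand (+y) ring of the drawer, at the level of the ring plate's top (28 mm above the table): a round hole 35 mm wide in a flat plate; the rings stand in a row along the organiser's y, 72 mm apart, so that fingers which close along y have 26 mm between two eggs. A seated egg's middle is 19 mm above this point. Moves with the drawer; axes as the organiser
- egg_tray: fixed grey pulp tray 144 (x) x 122 (y) x 28 mm high with four round egg cells at x = +-38, y = +-28 mm, so fingers that close along its x have 30 mm between two eggs; three posts 14 mm high stand on it at y = 0, x = 0 and +-60 mm. Origin under its centre, on the table; z up
- egg_a_mid (a point): one of two or three hen's eggs (None if absent), 62 mm high and 46 mm thick at its widest, 60 g, standing point down in a cell of the tray; this point is on its axis half-way up, 31 mm above the point and 4 mm below the widest part; z runs from the pointed to the blunt end
- egg_b_mid (a point): one of two or three hen's eggs (None if absent), 62 mm high and 46 mm thick at its widest, 60 g, standing point down in a cell of the tray; this point is on its axis half-way up, 31 mm above the point and 4 mm below the widest part; z runs from the pointed to the blunt end
- egg_c_mid (a point): one of two or three hen's eggs (None if absent), 62 mm high and 46 mm thick at its widest, 60 g, standing point down in a cell of the tray; this point is on its axis half-way up, 31 mm above the point and 4 mm below the widest part; z runs from the pointed to the blunt end
- pot_a_mid (a point): one of two or three small closed snap-lid pots of one shape (None if absent), 57 (x) x 58 (y) x 47 mm high, with a 6 mm tab more on its -x side, 60 g, lid fixed on; the lid is the widest part and takes the upper 16 mm; flat underneath and on top, standing loose on the table. This point is its centre, half-way up; z up
- pot_b_mid (a point): one of two or three small closed snap-lid pots of one shape (None if absent), 57 (x) x 58 (y) x 47 mm high, with a 6 mm tab more on its -x side, 60 g, lid fixed on; the lid is the widest part and takes the upper 16 mm; flat underneath and on top, standing loose on the table. This point is its centre, half-way up; z up
- pot_c_mid (a point): one of two or three small closed snap-lid pots of one shape (None if absent), 57 (x) x 58 (y) x 47 mm high, with a 6 mm tab more on its -x side, 60 g, lid fixed on; the lid is the widest part and takes the upper 16 mm; flat underneath and on top, standing loose on the table. This point is its centre, half-way up; z up
- salt_mid (a point): bystander: salt shaker, 44 mm thick, 90 mm tall; this point is its centre
- spice_mid (a point): bystander: spice jar, 47 mm thick, 98 mm tall; this point is its centre
There are look-alikes about, which are no part of the job. There is more than one size of the part that bears pot_a_mid; the job needs the smaller.

How it is judged:
By the outcome, as a careful person would: the job done as asked, in the order asked, and still so for the second after the job is handed in, with the robot touching nothing.
Of egg_a, egg_b, egg_c only 2 to 3 are there at a start; the rules pass over those that are not, and their reading is None.
Of pot_a, pot_b, pot_c only 2 to 3 are there at a start; the rules pass over those that are not, and their reading is None.
At some moment in a run one of pot_c may be knocked a few centimetres aside while the robot is not near it.
It also fails if it takes over 210 s, if anything falls off the work surface, if the arm or the gripper's body presses on something with over 40 N, if the wrist force passes 120 N, or if a joint passes its speed limit or range.

## Working session

There is one attempt and no reset: what is moved stays moved. The work goes in short steps, Python scripts to look and compute and a tool call to move; the robot and the scene stay as the last step left them, time stands still between calls to the robot, and variables do not carry over. Pictures are saved under pics/ and viewed, about 12 in all and at most 16, crops included, and the job is handed in when it is done.

Besides the shell and the picture viewer there is one more tool, called as name(argument=value, ...) on one line, values as JSON. carry_out: Moves the arm, as the interface text tells. Its arguments: {"type":"object","properties":{"series":{"type":"array","items":{"type":"array","items":{"type":"array","items":{"type":"number"}}}},"squeeze":{"type":"number"}},"required":["series"]}

```bash
mkdir -p pics; cat > h.py <<'E'
import numpy as np, cv2
from workcell import arm
from scipy.spatial.transform import Rotation as R
def pose():
    s=arm.sense(); q=s["ee_rot"]; return np.array(s["eef_pos"]),R.from_quat([q[1],q[2],q[3],q[0]]).as_matrix(),s
def cloud(p,T=None):
    T=np.array(p["T"]) if T is None else T
    d=p["depth"]; v,u=np.mgrid[0:420,0:560]
    P=np.stack([(u-p["cx"])/p["fx"]*d,-(v-p["cy"])/p["fy"]*d,-d,np.ones_like(d)],-1)
    W=(P@T.T)[...,:3]; W[d<=0]=np.nan
    return W
def shot(n):
    if n=="wrist":
        t,Rm,s=pose(); p=arm.snapshot(n); M=np.eye(4); M[:3,:3]=Rm; M[:3,3]=t
        return p,cloud(p,M@np.array(p["T_tool_cam"]))
    p=arm.snapshot(n); return p,cloud(p)
E
python3 - <<'E'
from h import *
t,Rm,s=pose(); print(s); print(Rm.round(3))
for n in("top","side"):
    p,W=shot(n); cv2.imwrite(f"pics/{n}0.png",p["frame"]); print(n,np.array(p["T"]).round(3),[k for k in p])
    for nm in ["organiser","drawer_handle","egg_tray","egg_a_mid","pot_a_mid","salt_mid","spice_mid"]:
        for b in arm.trace(p,nm):
            m=b["pixels"]; w=W[m]; w=w[~np.isnan(w[:,0])]
            if len(w): print(nm,round(b["conf"],2),[int(x) for x in b["box"]],np.percentile(w,[2,50,98],axis=0).round(3).tolist())
E
```

```text
{'time_s': 0.0, 'joints': array([-1.33275382e+00,  2.59371957e-01,  1.53610999e+00,  8.60276580e-06,
        1.34801845e+00, -2.02815591e-01]), 'qd': array([ 1.07226670e-03,  1.76923239e-03, -7.14179652e-04,  1.32177944e-03,
       -6.07329349e-05, -8.73435933e-04]), 'joint_torque': array([-5.28230757e-04, -4.46036911e+01, -2.90569639e+01, -2.18498017e-04,
        1.16744929e-02,  8.49394752e-06]), 'eef_pos': array([ 0.23457842, -0.49686291,  0.23044833]), 'ee_rot': array([ 0.59769598, -0.59675479,  0.37906131, -0.3780949 ]), 'ft_force': array([-0.23111474, -0.90591333,  0.20769811]), 'moment': array([-0.01726018, -0.01590455, -0.02511023]), 'grip_width': 1.0015595602476393}
[[ 0.427 -0.     0.904]
 [-0.904  0.002  0.427]
 [-0.002 -1.     0.   ]]
top [[ 0.023  0.981 -0.193  0.334]
 [-1.     0.024  0.006 -0.319]
 [ 0.01   0.192  0.981  0.953]
 [ 0.     0.     0.     1.   ]] ['frame', 'depth', 'fx', 'fy', 'cx', 'cy', 'T', 'shot']
organiser 0.96 [196, 96, 91, 92] [[0.562, -0.324, 0.004], [0.643, -0.217, 0.09], [0.73, -0.119, 0.097]]
drawer_handle 0.63 [202, 133, 68, 52] [[0.548, -0.288,
[... 1437 characters left out ...]
8] [[0.367, -0.287, 0.003], [0.385, -0.278, 0.055], [0.415, -0.177, 0.075]]
pot_a_mid 0.84 [361, 303, 33, 57] [[0.494, -0.705, 0.007], [0.517, -0.685, 0.061], [0.556, -0.63, 0.065]]
pot_a_mid 0.82 [311, 240, 23, 26] [[0.376, -0.745, 0.005], [0.57, -0.417, 0.045], [0.602, -0.374, 0.276]]
salt_mid 0.91 [184, 196, 15, 32] [[0.262, -0.545, 0.002], [0.351, -0.162, 0.05], [0.396, -0.048, 0.261]]
salt_mid 0.47 [226, 177, 20, 22] [[0.469, -0.06, 0.007], [0.496, -0.042, 0.041], [0.527, 0.002, 0.05]]
salt_mid 0.3 [270, 171, 60, 69] [[0.556, -0.336, 0.007], [0.616, -0.288, 0.08], [0.723, -0.13, 0.1]]
spice_mid 0.6 [262, 269, 28, 56] [[0.343, -0.648, 0.008], [0.4, -0.558, 0.068], [0.422, -0.525, 0.127]]
```

```bash
python3 - <<'E'
import cv2
a=cv2.imread("pics/top0.png")[85:305,130:460]; cv2.imwrite("pics/v1.png",cv2.resize(a,None,fx=2.4,fy=2.4,interpolation=cv2.INTER_CUBIC))
a=cv2.imread("pics/side0.png")[150:370,160:460]; cv2.imwrite("pics/v2.png",cv2.resize(a,None,fx=2.6,fy=2.6,interpolation=cv2.INTER_CUBIC))
E
```

```text
(no output)
```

View pics/v1.png

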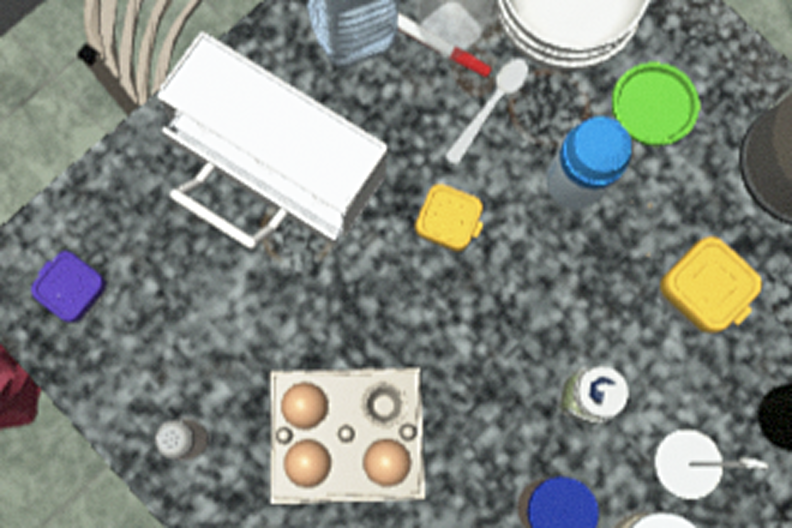

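View pics/v2.png

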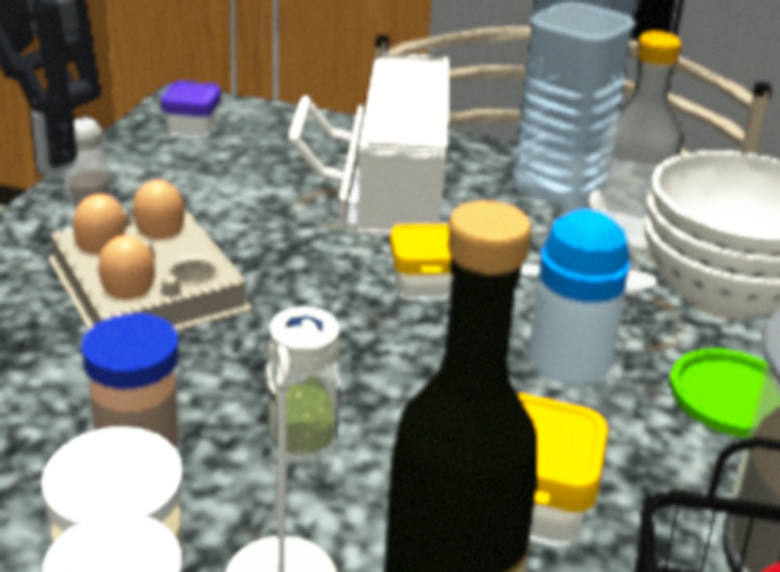

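The top view shows three eggs in the tray, with its upper-right cell empty. There is a small yellow pot beside the organiser and a purple pot of the same height far left. The large yellow pot, 64 mm high, is a look-alike. Next I fit the poses.

```bash
cat >> h.py <<'E'
def rect(P):
    (c,s,a)=cv2.minAreaRect((P[:,:2]*1000).astype(np.float32)); return np.array(c)/1000,s,a
def box(W,lo,hi):
    m=((W>=lo)&(W<=hi)).all(-1); return m
def big(m):
    n,l,st,_=cv2.connectedComponentsWithStats(m.astype(np.uint8)); 
    return l==1+np.argmax(st[1:,4])
# target: TCP pos and yaw (deg) of tool x; prints the shift and turn to write
def go(p,yaw=None,down=True):
    t,Rm,s=pose()
    y0=np.degrees(np.arctan2(Rm[1,0],Rm[0,0])); 
    if yaw is None: yaw=y0
    c,sn=np.cos(np.radians(yaw)),np.sin(np.radians(yaw))
    Rt=np.array([[c,-0*c,-sn],[sn,0,c],[0,-1,0]]); Rt=np.stack([[c,sn,0],[0,0,-1],np.cross([c,sn,0],[0,0,-1])],1)
    d=Rm.T@(np.array(p)-t); r=np.degrees(R.from_matrix(Rm.T@Rt).as_rotvec())
    print("at",t.round(4),"yaw",y0.round(2),"-> shift",d.round(4).tolist(),"turn",r.round(1).tolist(),"rows",round(max(np.linalg.norm(d)/.0417,np.linalg.norm(r)/7.16),1)); return d,r
E
python3 - <<'E'
from h import *
p,W=shot("top")
def show(n,lo,hi):
    m=big(box(W,lo,hi)); c,s,a=rect(W[m]); print(n,c.round(4),np.round(s,1),round(a,1),m.sum(),np.nanmedian(W[m],axis=0).round(4)); return m
show("shelf",[.54,-.36,.086],[.76,-.08,.12])
show("handle",[.52,-.34,.05],[.63,-.10,.076])
m=box(W,[.52,-.34,.058],[.63,-.10,.076]);Q=W[m];print("bar pts",Q[np.argsort(Q[:,1])][::4].round(3).tolist())
show("tray",[.27,-.40,.018],[.45,-.2,.034])
show("purple",[.45,-.08,.035],[.55,.03,.055])
show("yellow",[.54,-.46,.035],[.63,-.35,.055])
# eggs
m=box(W,[.29,-.38,.05],[.43,-.22,.085]).astype(np.uint8)
n,l,st,_=cv2.connectedComponentsWithStats(m)
for i in range(1,n):
    if st[i,4]>20:
        P=W[l==i]; print("egg",st[i,4],P.mean(0).round(4),P[:,2].max().round(4))
        A=np.c_[2*P,np.ones(len(P))]; 
        from scipy.optimize import least_squares
        f=least_squares(lambda x:np.linalg.norm((P-x)/[.023,.023,.0275],axis=1)-1,P.mean(0)-[0,0,.02]); print("  fit",f.x.round(4),f.cost)
go([.5,-.25,.3],None)
E
```

```text
shelf [ 0.6582 -0.2245] [218.4  78.4] 58.3 3090 [ 0.6575 -0.2256  0.0913]
handle [ 0.5715 -0.1712] [98.7 21.3] 59.1 202 [ 0.5662 -0.1699  0.0658]
bar pts [[0.626, -0.333, 0.062], [0.619, -0.328, 0.06], [0.612, -0.324, 0.059], [0.608, -0.321, 0.07], [0.596, -0.315, 0.06], [0.593, -0.312, 0.062], [0.586, -0.308, 0.063], [0.579, -0.303, 0.07], [0.571, -0.299, 0.06], [0.545, -0.213, 0.059], [0.542, -0.211, 0.064], [0.539, -0.209, 0.064], [0.545, -0.207, 0.069], [0.548, -0.206, 0.067], [0.541, -0.204, 0.064], [0.543, -0.202, 0.066], [0.55, -0.199, 0.069], [0.55, -0.197, 0.07], [0.553, -0.196, 0.064], [0.546, -0.194, 0.064], [0.55, -0.192, 0.067], [0.553, -0.19, 0.066], [0.555, -0.189, 0.065], [0.559, -0.187, 0.068], [0.553, -0.185, 0.065], [0.555, -0.183, 0.066], [0.559, -0.18, 0.069], [0.564, -0.18, 0.067], [0.562, -0.177, 0.066], [0.562, -0.175, 0.065], [0.564, -0.173, 0.068], [0.561, -0.171, 0.068], [0.572, -0.17, 0.065], [0.571, -0.168, 0.067], [0.564, -0.165, 0.065], [0.568, -0.163, 0.068], [0.571, -0.161, 0.066], [0.576, -0.16, 0.066], [0.576, -0.158, 0.068], [0.578, -0.156, 0.068],
[... 255 characters left out ...]
061], [0.585, -0.134, 0.065], [0.585, -0.132, 0.067], [0.592, -0.129, 0.068], [0.588, -0.127, 0.065]]
tray [ 0.3637 -0.3035] [121.9 144.2] 2.9 2012 [ 0.3662 -0.3073  0.0273]
purple [ 0.5017 -0.0239] [63.2 57.1] 53.6 593 [ 0.5    -0.0264  0.0446]
yellow [ 0.5794 -0.4035] [62.4 56.5] 69.7 555 [ 0.5785 -0.4016  0.0447]
egg 300 [ 0.3877 -0.2642  0.0644] 0.0755
  fit [ 0.3887 -0.2633  0.0451] 0.2371122003221326
egg 307 [ 0.335  -0.2692  0.0642] 0.076
  fit [ 0.335  -0.2687  0.045 ] 0.22635026955356832
egg 309 [ 0.3371 -0.3433  0.0645] 0.0748
  fit [ 0.3371 -0.3441  0.0452] 0.2570255367940332
at [ 0.2347 -0.4974  0.2314] yaw -64.74 -> shift [-0.1106, -0.0687, 0.3455] turn [0.0, -0.0, 0.0] rows 8.9
```

```bash
python3 -c "
from h import *
go([.5655,-.1695,.20],-31.7)"
```

```text
at [ 0.2347 -0.4974  0.2314] yaw -64.74 -> shift [-0.1555, 0.0313, 0.4391] turn [0.0, -33.0, 0.0] rows 11.2
```

carry_out(series=[[[-0.016,0.003,0.044,0,-3.3,0,1],[-0.031,0.006,0.088,0,-6.6,0,1],[-0.047,0.009,0.132,0,-10,0,1],[-0.062,0.012,0.176,0,-13,0,1],[-0.155,0.031,0.439,0,-33,0,0.5],[-0.155,0.031,0.439,0,-33,0,0.5],[-0.155,0.031,0.439,0,-33,0,0.5],[-0.155,0.031,0.439,0,-33,0,0.5],[-0.155,0.031,0.439,0,-33,0,0.5],[-0.155,0.031,0.439,0,-33,0,0.5]]], squeeze=30)

```text
time_s: 1.68
eef_pos: [0.5314, -0.2032, 0.2038]
ee_rot: [-0.68, 0.68, -0.193, 0.194]
ft_force: [-0.0, -1.5, 0.1]
grip_width: 0.496
```

```bash
python3 - <<'E'
from h import *
p,W=shot("wrist"); cv2.imwrite("pics/w1.png",p["frame"]); print(np.array(p["T_tool_cam"]).round(3))
m=box(W,[.50,-.26,.055],[.62,-.08,.075]); 
c,s,a=rect(W[big(m)]) if m.any() else (0,0,0); print(c,s,a,np.nanmax(W[m],axis=0))
m=box(W,[.54,-.36,.085],[.76,-.08,.094]); 
if m.any(): print(rect(W[big(m)]))
print(pose()[2]["grip_width"])
go([.5655,-.1695,.044],-31.7)
E
```

```text
[[ 1.     0.001 -0.    -0.001]
 [-0.     0.295 -0.955 -0.142]
 [-0.001  0.955  0.295  0.075]
 [ 0.     0.     0.     1.   ]]
[ 0.56957001 -0.17002942] (98.80482482910156, 16.638729095458984) 57.99440002441406 [ 0.60073758 -0.1254552   0.06874672]
(array([ 0.65418719, -0.22806418]), (206.5585174560547, 76.38630676269531), 58.372047424316406)
0.4990498936439719
at [ 0.536  -0.1972  0.2032] yaw -31.52 -> shift [0.0105, 0.1594, 0.0382] turn [-0.3, 0.2, 0.1] rows 3.9
```

View pics/w1.png

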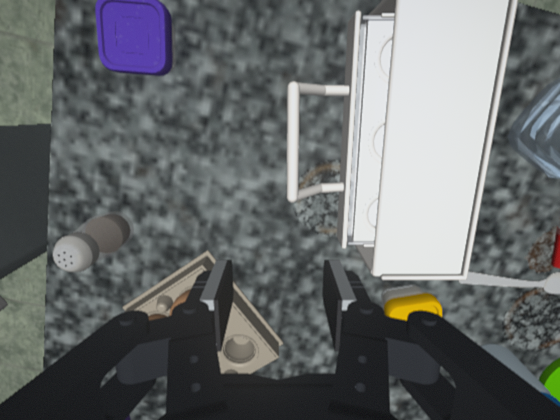

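The bar runs along column 293, rows 85–200, and the drawer is slightly ajar. I'll measure the bar's line next.

```bash
python3 - <<'E'
from h import *
p,W=shot("wrist")
Q=W[95:190,286:302].reshape(-1,3); Q=Q[(Q[:,2]>.058)&(Q[:,2]<.075)]
print(rect(Q),Q[:,2].max(),len(Q)); c=rect(Q)[0]
s=np.array([.6582,-.2245]); ex=np.array([.851,-.525]); print("bar in front of centre",-(c-s)@ex)
go([c[0],c[1],.100],-31.7); go([c[0],c[1],.044],-31.7)
E
```

```text
(array([ 0.5720553, -0.161362 ]), (77.6197738647461, 11.764341354370117), 57.26448440551758) 0.06926608908768694 1158
bar in front of centre 0.10645659178466797
at [ 0.5335 -0.2     0.2032] yaw -31.38 -> shift [0.0128, 0.1033, 0.0528] turn [-0.1, 0.3, -0.0] rows 2.8
at [ 0.5335 -0.2     0.2032] yaw -31.38 -> shift [0.0128, 0.1593, 0.0527] turn [-0.1, 0.3, -0.0] rows 4.0
```

carry_out(series=[[[0.013,0.05,0.025,0,0,0,0.5],[0.013,0.09,0.05,0,0,0,0.5],[0.013,0.1,0.05,0,0,0,0.5],[0.013,0.13,0.05,0,0,0,0.5],[0.013,0.158,0.05,0,0,0,0.5],[0.013,0.158,0.05,0,0,0,0.5],[0.013,0.158,0.05,0,0,0,0.0],[0.013,0.158,0.05,0,0,0,0.0],[0.013,0.158,0.05,0,0,0,0.0],[0.013,0.158,0.05,0,0,0,0.0]]])

```text
time_s: 2.62
eef_pos: [0.572, -0.1649, 0.0476]
ee_rot: [0.681, -0.68, 0.19, -0.193]
ft_force: [0.2, -0.6, 1.7]
grip_width: 0.103
```

```bash
python3 - <<'E'
from h import *
t,Rm,s=pose(); print(t,s["grip_width"],s["ft_force"])
s=np.array([.6582,-.2245]); ex=np.array([.851,-.525]); c=t[:2]; print("tcp in front of centre",-(c-s)@ex, (c-s)@[.525,.851], "axis in tool",Rm.T@np.array([-.851,.525,0])*.08)
E
```

```text
[ 0.57201062 -0.16485705  0.04756773] 0.10280241337448773 [ 0.2041025  -0.58350611  1.7447239 ]
tcp in front of centre 0.10465970679911095 0.005506727499363412 axis in tool [-0.07999155 -0.00031954  0.0003701 ]
```

carry_out(series=[[[-0.008,0,0,0,0,0,0],[-0.02,0,0,0,0,0,0],[-0.035,0,0,0,0,0,0],[-0.05,0,0,0,0,0,0],[-0.063,0,0,0,0,0,0],[-0.073,0,0,0,0,0,0],[-0.08,0,0,0,0,0,0],[-0.083,0,0,0,0,0,0],[-0.083,0,0,0,0,0,0],[-0.083,0,0,0,0,0,0]]])

```text
time_s: 3.45
eef_pos: [0.5033, -0.1227, 0.0477]
ee_rot: [0.681, -0.68, 0.188, -0.195]
ft_force: [7.1, -3.0, -11.2]
grip_width: 0.1
```

```bash
python3 - <<'E'
from h import *
t,Rm,s=pose(); print(t,s["grip_width"],s["ft_force"])
s=np.array([.6582,-.2245]); ex=np.array([.851,-.525]); c=t[:2]; print("tcp in front of centre",-(c-s)@ex, (c-s)@[.525,.851])
E
```

```text
[ 0.50332278 -0.12270632  0.04773839] 0.1002899635977063 [  7.06858494  -2.95098905 -11.21396491]
tcp in front of centre 0.18524219668524522 0.005315886212798299
```

carry_out(series=[[[0.001,0,0,0,0,0,0.4],[0.001,0,0,0,0,0,0.4],[0.001,0,0,0,0,0,0.4],[0,-0.035,0,0,0,0,0.5],[0,-0.07,0,0,0,0,0.72],[0,-0.11,0,0,0,0,0.72],[0,-0.14,-0.03,0,0,0,0.72],[0,-0.17,-0.06,0,0,0,0.72],[0,-0.17,-0.06,0,0,0,0.72],[0,-0.17,-0.06,0,0,0,0.72]]])

```text
time_s: 4.28
eef_pos: [0.4707, -0.1751, 0.22]
ee_rot: [-0.68, 0.681, -0.187, 0.198]
ft_force: [-0.4, 0.5, 0.1]
grip_width: 0.717
```

```bash
python3 - <<'E'
from h import *
t,Rm,s=pose(); print(t,s["grip_width"],s["ft_force"])
p,W=shot("wrist"); cv2.imwrite("pics/w2.png",p["frame"]); np.save("w2.npy",W)
print(W[::60,:,:][:, ::80].round(3)[:4].tolist())
p,W=shot("top"); f=p["frame"]
E
```

```text
[ 0.4706548  -0.17513434  0.22001351] 0.717255030020355 [-0.36994361  0.46550785  0.10685014]
[[[-0.046, 0.626, -0.843], [0.169, 0.494, -0.84], [0.47, 0.033, -0.001], [0.531, -0.02, 0.045], [0.6, -0.047, -0.0], [0.667, -0.087, -0.002], [0.676, -0.123, 0.09]], [[-0.172, 0.501, -0.843], [0.051, 0.364, -0.844], [0.437, -0.009, -0.002], [0.506, -0.058, 0.045], [0.574, -0.093, -0.001], [0.632, -0.133, 0.028], [0.661, -0.161, 0.09]], [[-0.314, 0.364, -0.847], [0.109, 0.114, -0.46], [0.402, -0.055, -0.002], [0.474, -0.099, -0.002], [0.546, -0.144, -0.002], [0.61, -0.182, 0.026], [0.645, -0.202, 0.091]], [[0.11, 0.021, -0.13], [0.11, -0.019, -0.296], [0.363, -0.106, -0.001], [0.438, -0.153, -0.0], [0.513, -0.193, 0.027], [0.59, -0.247, -0.0], [0.626, -0.248, 0.091]]]
```

View pics/w2.png

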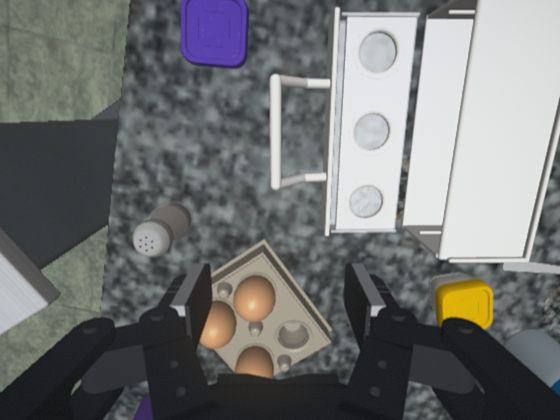

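The drawer is out and its rings are at pixels (378,52), (371,131) and (366,200). Now I'll compute the ring centres and the move to the first egg.

```bash
python3 - <<'E'
from h import *
p,W=shot("wrist"); t,Rm,s=pose()
plate=(np.abs(W[...,2]-.028)<.006)
f=p["frame"]; 
M=np.eye(4); M[:3,:3]=Rm; M[:3,3]=t; M=M@np.array(p["T_tool_cam"])
def ray(u,v,z):
    d=M[:3,:3]@np.array([(u-p["cx"])/p["fx"],-(v-p["cy"])/p["fy"],-1]); return M[:3,3]+d*(z-M[2,3])/d[2]
C=[]
for (u,v) in [(378,52),(371,131),(366,200)]:
    roi=f[v-28:v+28,u-28:u+28].max(2); m=(roi<200).astype(np.uint8)
    m=cv2.morphologyEx(m,cv2.MORPH_CLOSE,np.ones((5,5)))
    n,l,st,ce=cv2.connectedComponentsWithStats(m); i=l[28,28]; c=ce[i]+[u-28,v-28]; x,y,w,h,_=st[i]; c2=np.array([u-28+x+w/2-.5,v-28+y+h/2-.5])
    q=ray(*c2,.028); C.append(q[:2]); print(c,c2,st[i],q.round(4))
C=np.array(C); d=C[0]-C[2]; print("dir",np.degrees(np.arctan2(d[1],d[0])),np.linalg.norm(d),"pred mid",(np.array([.6582,-.2245])+.0892*np.array([-.851,.525])).round(4), C.mean(0).round(4))
s_=np.array([.6582,-.2245]);print("out",-(C-s_)@[.851,-.525],(C-s_)@[.525,.851])
# eggs again
for z0,n in((.05,"egg"),):
    m=box(W,[.29,-.38,.05],[.43,-.22,.085]).astype(np.uint8); n,l,st,_=cv2.connectedComponentsWithStats(m)
    from scipy.optimize import least_squares
    for i in range(1,n):
        if st[i,4]>300:
            P=W[l==i]; fx=least_squares(lambda x:np.linalg.norm((P-x)/[.023,.023,.0275],axis=1)-1,P.mean(0)-[0,0,.02]).x; print("egg",st[i,4],fx.round(4),P[:,2].max())
print(rect(W[big(box(W,[.45,-.1,.035],[.57,.05,.055]))]), rect(W[big(box(W,[.54,-.46,.035],[.63,-.35,.055]))]))
go([.389,-.2636,.15],-87.1)
E
```

```text
[374.65  54.4 ] [375.   54.5] [22 28  7  6 20] [ 0.6112 -0.1128  0.028 ]
[370.79224579 130.81748354] [371.  130.5] [   1    0   55   56 2734] [ 0.5776 -0.1713  0.028 ]
[366.28447025 199.15892598] [365.5 199.5] [   0    0   56   56 2756] [ 0.5415 -0.2304  0.028 ]
dir 59.3367634441752 0.13677391257884075 pred mid [ 0.5823 -0.1777] [ 0.5768 -0.1715]
out [0.0986382  0.09649709 0.09623209] [ 0.07044099  0.00301383 -0.06629986]
egg 1314 [ 0.388  -0.2632  0.0449] 0.07377261598399071
egg 1113 [ 0.3344 -0.2685  0.045 ] 0.07346763963600011
egg 443 [ 0.3362 -0.3439  0.0453] 0.0653941292487214
(array([ 0.49921762, -0.02772936]), (52.792579650878906, 56.53334045410156), 54.202789306640625) (array([ 0.58040234, -0.39975665]), (56.660091400146484, 58.15715789794922), 66.50560760498047)
at [ 0.4697 -0.1725  0.2164] yaw -31.42 -> shift [-0.0219, 0.0658, -0.1201] turn [-0.4, 55.7, 0.3] rows 7.8
```

carry_out(series=[[[-0.003,0.006,-0.015,0,7,0,0.72],[-0.006,0.013,-0.03,0,14,0,0.72],[-0.009,0.026,-0.05,0,21,0,0.72],[-0.012,0.035,-0.07,0,28,0,0.72],[-0.015,0.044,-0.085,0,35,0,0.72],[-0.018,0.053,-0.1,0,42,0,0.72],[-0.02,0.06,-0.11,0,49,0,0.72],[-0.022,0.066,-0.12,0,55.7,0,0.72],[-0.022,0.066,-0.12,0,55.7,0,0.72],[-0.022,0.066,-0.12,0,55.7,0,0.72]]], squeeze=25)

```text
time_s: 5.27
eef_pos: [0.3885, -0.2623, 0.1484]
ee_rot: [0.515, -0.511, 0.486, -0.487]
ft_force: [0.3, 0.8, -0.1]
grip_width: 0.717
```

```bash
python3 - <<'E'
from h import *
W=np.load("w2.npy"); h=(W[...,2]<.018).astype(np.uint8)
for v,u in [(52,378),(131,371),(200,366)]:
    n,l,st,ce=cv2.connectedComponentsWithStats(h); i=l[v,u]; e=cv2.dilate((l==i).astype(np.uint8),np.ones((3,3)))-(l==i); P=W[(e>0)]; P=P[np.abs(P[:,2]-.027)<.004]
    a=np.linalg.lstsq(np.c_[2*P[:,:2],np.ones(len(P))],(P[:,:2]**2).sum(1),rcond=None)[0]; c=a[:2]; print(st[i],c.round(4),"r",np.sqrt(a[2]+c@c).round(4),"out",-(c-[.6582,-.2245])@[.851,-.525],(c-[.6582,-.2245])@[.525,.851],len(P))
go([.3885,-.2634,.10],-87.1);go([.3885,-.2634,.028],-87.1)
E
```

```text
[ 360   33   35   40 1112] [ 0.6184 -0.1161] r 0.0177 out 0.09077064016656841 0.07130761503020955 116
[355 114  33  35 923] [ 0.5809 -0.1771] r 0.0177 out 0.09067816573679513 -0.0002612393229518345 117
[350 186  32  30 758] [ 0.5433 -0.2381] r 0.0179 out 0.09062421327722554 -0.07190906270501503 98
at [ 0.3885 -0.2623  0.1484] yaw -86.94 -> shift [0.0012, 0.0484, -0.0004] turn [-0.3, 0.2, -0.1] rows 1.2
at [ 0.3885 -0.2623  0.1484] yaw -86.94 -> shift [0.0014, 0.1204, -0.0008] turn [-0.3, 0.2, -0.1] rows 2.9
```

carry_out(series=[[[0.001,0.03,-0.001,0,0,0,0.72],[0.001,0.06,-0.001,0,0,0,0.72],[0.001,0.09,-0.001,0,0,0,0.72],[0.001,0.11,-0.001,0,0,0,0.72],[0.001,0.12,-0.001,0,0,0,0.72],[0.001,0.12,-0.001,0,0,0,0.72],[0.001,0.12,-0.001,0,0,0,0.5],[0.001,0.12,-0.001,0,0,0,0.4],[0.001,0.12,-0.001,0,0,0,0.4],[0.001,0.12,-0.001,0,0,0,0.4]]])

```text
time_s: 6.1
eef_pos: [0.3891, -0.2638, 0.0295]
ee_rot: [0.515, -0.511, 0.484, -0.488]
ft_force: [1.3, -2.1, -0.7]
grip_width: 0.52
```

```bash
python3 - <<'E'
from h import *
t,Rm,s=pose(); print(t,s["grip_width"],s["ft_force"])
p,W=shot("wrist"); cv2.imwrite("pics/w3.png",p["frame"])
E
```

```text
[ 0.38908693 -0.26379514  0.02949102] 0.5199209763119574 [ 1.26848187 -2.12873547 -0.68523644]
```

View pics/w3.png

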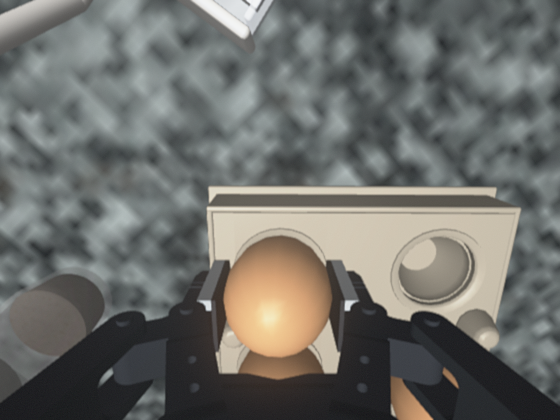

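The egg is held at an opening of 0.52, about 44 mm. Lifting it now.

carry_out(series=[[[0,-0.008,0,0,0,0,0.35],[0,-0.02,0,0,0,0,0.35],[0,-0.04,0,0,0,0,0.35],[0,-0.065,0,0,0,0,0.35],[0,-0.085,0,0,0,0,0.35],[0,-0.1,0,0,0,0,0.35],[0,-0.1,0,0,0,0,0.35]]])

```text
time_s: 6.73
eef_pos: [0.3897, -0.265, 0.1333]
ee_rot: [0.515, -0.511, 0.482, -0.49]
ft_force: [0.4, -1.1, -0.3]
grip_width: 0.519
```

```bash
python3 - <<'E'
from h import *
t,Rm,s=pose(); print(t,s["grip_width"],s["ft_force"])
p,W=shot("side"); cv2.imwrite("pics/s3.png",cv2.resize(p["frame"][150:280,160:330],None,fx=4,fy=4))
go([.6184,-.1161,.125],-121.7)
E
```

```text
[ 0.38971235 -0.26504583  0.13325771] 0.5188029304298081 [ 0.44382047 -1.08754482 -0.27783564]
at [ 0.3891 -0.2644  0.1315] yaw -86.91 -> shift [-0.1357, 0.0086, 0.2369] turn [-0.6, 34.8, -0.0] rows 6.6
```

View pics/s3.png

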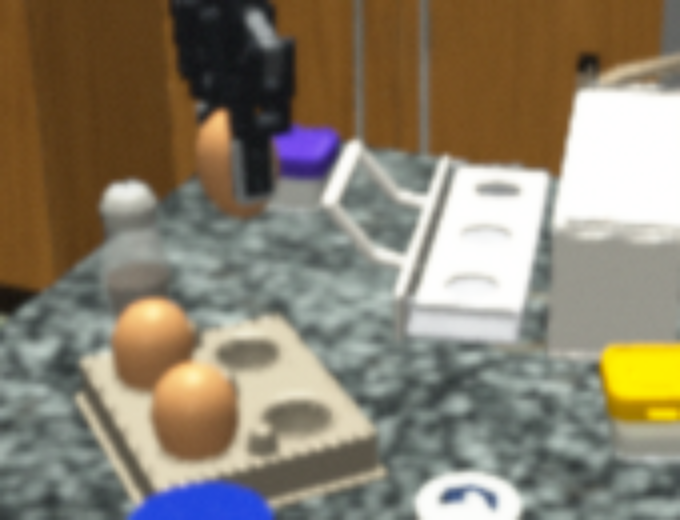

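Egg A hangs upright in the gripper at crop pixel (235,165). I'll carry it to ring_c.

carry_out(series=[[[-0.007,0,0.012,-0.1,2,0,0.35],[-0.02,0,0.035,-0.2,5,0,0.35],[-0.037,0.002,0.065,-0.3,10,0,0.35],[-0.057,0.003,0.1,-0.4,15,0,0.35],[-0.077,0.004,0.135,-0.5,20,0,0.35],[-0.097,0.006,0.17,-0.6,25,0,0.35],[-0.115,0.007,0.2,-0.6,30,0,0.35],[-0.128,0.008,0.223,-0.6,33,0,0.35],[-0.1355,0.0086,0.237,-0.6,34.8,0,0.35],[-0.1355,0.0086,0.237,-0.6,34.8,0,0.35]]])

```text
time_s: 7.62
eef_pos: [0.62, -0.1136, 0.123]
ee_rot: [0.345, -0.345, 0.618, -0.617]
ft_force: [-0.4, 0.1, -0.6]
grip_width: 0.522
```

carry_out(series=[[[0,0,0,0,0,0,0.35],[0,0,0,0,0,0,0.35]]])

```text
time_s: 7.78
eef_pos: [0.6186, -0.1132, 0.1215]
ee_rot: [0.345, -0.346, 0.619, -0.616]
ft_force: [0.3, 1.3, -0.2]
grip_width: 0.521
```

```bash
python3 - <<'E'
from h import *
t,Rm,s=pose(); print(t,s["grip_width"],s["ft_force"],s["qd"].round(3))
go([.6184,-.1161,.06],-121.7);go([.6184,-.1161,.032],-121.7)
E
```

```text
[ 0.6186406  -0.1132274   0.12153214] 0.520813023844404 [ 0.26263584  1.26518971 -0.24035375] [-0.016 -0.015  0.003 -0.006  0.003  0.002]
at [ 0.6186 -0.1132  0.1215] yaw -121.55 -> shift [0.0026, 0.0615, 0.0016] turn [0.3, 0.2, -0.0] rows 1.5
at [ 0.6186 -0.1132  0.1215] yaw -121.55 -> shift [0.0026, 0.0895, 0.0017] turn [0.3, 0.2, -0.0] rows 2.1
```

carry_out(series=[[[0.0026,0.015,0.0016,0,0,0,0.35],[0.0026,0.035,0.0016,0,0,0,0.35],[0.0026,0.055,0.0016,0,0,0,0.35],[0.0026,0.07,0.0016,0,0,0,0.35],[0.0026,0.08,0.0016,0,0,0,0.35],[0.0026,0.087,0.0016,0,0,0,0.35],[0.0026,0.089,0.0016,0,0,0,0.35],[0.0026,0.089,0.0016,0,0,0,0.35]]])

```text
time_s: 8.45
eef_pos: [0.6191, -0.1158, 0.0334]
ee_rot: [0.345, -0.345, 0.619, -0.616]
ft_force: [2.3, 3.6, 0.3]
grip_width: 0.522
```

```bash
python3 - <<'E'
from h import *
t,Rm,s=pose(); print(t,s["grip_width"],s["ft_force"],s["qd"].round(3))
p,W=shot("wrist"); cv2.imwrite("pics/w4.png",p["frame"])
go([.6184,-.1161,.032],-121.7)
E
```

```text
[ 0.61913577 -0.11581853  0.03342903] 0.5219239881666329 [2.29851762 3.57412237 0.32685396] [ 0.001 -0.002  0.001 -0.003  0.003  0.   ]
at [ 0.6191 -0.1158  0.0334] yaw -121.6 -> shift [0.0006, 0.0014, -0.0004] turn [0.2, 0.1, -0.2] rows 0.0
```

View pics/w4.png

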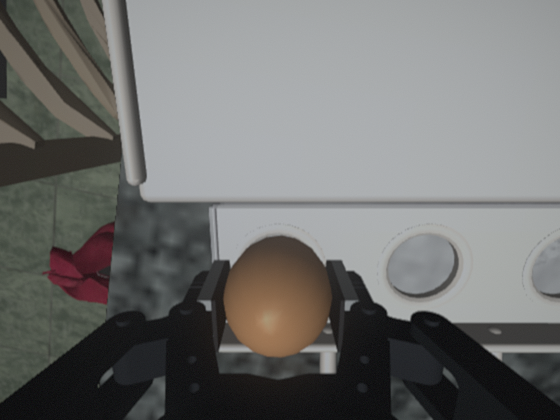

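The egg sits over ring_c with its point in the hole. A 4 N side force suggests about 1 mm of offset, so I'll ease it, lower a little and release.

carry_out(series=[[[-0.0008,0.001,0,0,0,0,0.35],[-0.001,0.0018,0,0,0,0,0.35],[-0.001,0.0018,0,0,0,0,0.56],[-0.001,0.0018,0,0,0,0,0.6],[-0.001,0.0018,0,0,0,0,0.68],[-0.001,0.0018,0,0,0,0,0.68],[-0.001,0.0018,0,0,0,0,0.68],[-0.001,0.0018,0,0,0,0,0.68]]])

```text
time_s: 9.17
eef_pos: [0.6195, -0.115, 0.0315]
ee_rot: [0.345, -0.345, 0.619, -0.616]
ft_force: [-1.1, 0.6, 0.1]
grip_width: 0.683
```

carry_out(series=[[[0,-0.01,0,0,0,0,0.68],[0,-0.03,0,0,0,0,0.68],[0,-0.055,0,0,0,0,0.68],[0,-0.08,0,0,0,0,0.72],[0,-0.1,0,0,0,0,0.72],[0,-0.11,0,0,0,0,0.72],[0,-0.11,0,0,0,0,0.72]]])

```text
time_s: 9.75
eef_pos: [0.6214, -0.116, 0.145]
ee_rot: [-0.347, 0.343, -0.617, 0.617]
ft_force: [0.5, 0.6, -0.6]
grip_width: 0.716
```

```bash
cat >> h.py <<'E'
from scipy.optimize import least_squares
def eggs(W,lo,hi,n0=200):
    m=box(W,lo,hi).astype(np.uint8); n,l,st,_=cv2.connectedComponentsWithStats(m)
    for i in range(1,n):
        if st[i,4]>n0:
            P=W[l==i]; fx=least_squares(lambda x:np.linalg.norm((P-x)/[.023,.023,.0275],axis=1)-1,P.mean(0)-[0,0,.02]).x; print("egg",st[i,4],fx.round(4),P[:,2].max().round(4))
E
python3 - <<'E'
from h import *
t,Rm,s=pose(); print(t,s["grip_width"],s["ft_force"])
p,W=shot("wrist"); cv2.imwrite("pics/w5.png",p["frame"])
eggs(W,[.52,-.27,.055],[.645,-.09,.085])
p,W=shot("side"); cv2.imwrite("pics/s5.png",cv2.resize(p["frame"][150:280,160:330],None,fx=4,fy=4)); eggs(W,[.58,-.17,.05],[.645,-.09,.085],20)
go([.3345,-.2678,.15],-87.1)
E
```

```text
[ 0.62138599 -0.11600117  0.14503128] 0.7164901855680932 [ 0.53027247  0.62353308 -0.56376376]
egg 2730 [ 0.6193 -0.1151  0.0487] 0.0775
egg 290 [ 0.5125 -0.0876  0.0433] 0.0683
egg 184 [ 0.6193 -0.1149  0.0515] 0.0794
at [ 0.6194 -0.1153  0.1413] yaw -121.59 -> shift [0.2791, -0.0089, -0.1628] turn [0.1, -34.5, -0.2] rows 7.8
```

View pics/w5.png

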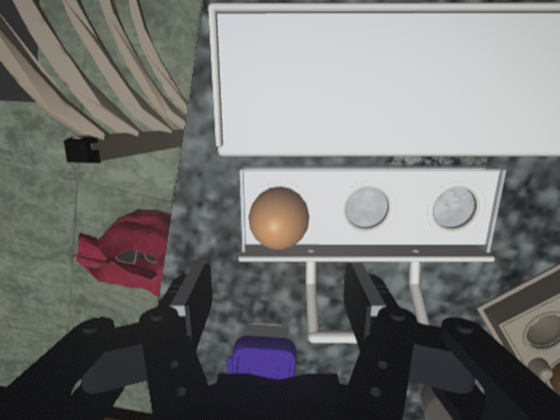

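Egg 1 stands in ring_c at pixel (279,217), with its fit about 1 mm off the ring centre. Now egg 2.

carry_out(series=[[[0.02,0,-0.012,0,-2,0,0.72],[0.055,-0.001,-0.032,0,-6,0,0.72],[0.09,-0.003,-0.052,0,-10,0,0.72],[0.125,-0.004,-0.072,0,-15,0,0.72],[0.16,-0.005,-0.092,0,-20,0,0.72],[0.195,-0.006,-0.114,0,-25,0,0.72],[0.23,-0.007,-0.134,0,-29,0,0.72],[0.262,-0.008,-0.153,0,-33,0,0.72],[0.279,-0.009,-0.163,0,-34.5,0,0.72],[0.279,-0.009,-0.163,0,-34.5,0,0.72]]])

```text
time_s: 10.68
eef_pos: [0.3308, -0.268, 0.1486]
ee_rot: [0.512, -0.511, 0.49, -0.485]
ft_force: [0.6, 0.3, 0.3]
grip_width: 0.721
```

carry_out(series=[[[0,0,0,0,0,0,0.72],[0,0,0,0,0,0,0.72]]])

```text
time_s: 10.85
eef_pos: [0.3303, -0.2673, 0.1475]
ee_rot: [0.512, -0.511, 0.492, -0.485]
ft_force: [0.2, 0.3, -0.4]
grip_width: 0.722
```

```bash
python3 - <<'E'
from h import *
p,W=shot("wrist"); eggs(W,[.29,-.38,.05],[.43,-.22,.085])
go([.3345,-.2682,.0285],-87.1)
E
```

```text
egg 2683 [ 0.3347 -0.2689  0.0448] 0.0739
egg 2808 [ 0.3365 -0.3443  0.045 ] 0.0744
at [ 0.3309 -0.2673  0.1477] yaw -87.26 -> shift [0.0021, 0.1192, 0.0042] turn [0.3, -0.2, -0.5] rows 2.9
```

carry_out(series=[[[0.0015,0.03,0.003,0,0,-0.3,0.72],[0.0015,0.06,0.004,0.3,0,-0.5,0.72],[0.0015,0.09,0.004,0.3,0,-0.5,0.72],[0.0015,0.11,0.004,0.3,0,-0.5,0.72],[0.0015,0.119,0.004,0.3,0,-0.5,0.72],[0.0015,0.119,0.004,0.3,0,-0.5,0.72],[0.0015,0.119,0.004,0.3,0,-0.5,0.5],[0.0015,0.119,0.004,0.3,0,-0.5,0.35],[0.0015,0.119,0.004,0.3,0,-0.5,0.35],[0.0015,0.119,0.004,0.3,0,-0.5,0.35]]])

```text
time_s: 11.73
eef_pos: [0.3351, -0.2687, 0.0299]
ee_rot: [-0.512, 0.512, -0.487, 0.489]
ft_force: [0.7, -1.2, -0.7]
grip_width: 0.525
```

carry_out(series=[[[0,-0.008,0,0,0,0,0.35],[0,-0.02,0,0,0,0,0.35],[0,-0.04,0,0,0,0,0.35],[0,-0.065,0,0,0,0,0.35],[0,-0.085,0,0,0,0,0.35],[0,-0.1,0,0,0,0,0.35],[0,-0.1,0,0,0,0,0.35]]])

```text
time_s: 12.32
eef_pos: [0.3363, -0.27, 0.1338]
ee_rot: [-0.511, 0.512, -0.484, 0.492]
ft_force: [0.3, -1.0, -0.9]
grip_width: 0.516
```

```bash
python3 - <<'E'
from h import *
t,Rm,s=pose(); print(t,s["grip_width"],s["ft_force"])
go([.5809,-.1771,.13],-121.7)
E
```

```text
[ 0.33626145 -0.26998204  0.13377861] 0.5164010707371315 [ 0.27847832 -0.98309967 -0.913812  ]
at [ 0.3363 -0.27    0.1338] yaw -87.26 -> shift [-0.0811, 0.0045, 0.2488] turn [-0.5, 34.4, 0.4] rows 6.3
```

carry_out(series=[[[-0.004,0,0.013,0,2,0,0.35],[-0.012,0,0.037,-0.1,5,0,0.35],[-0.022,0,0.068,-0.2,10,0,0.35],[-0.034,0.001,0.105,-0.2,15,0.1,0.35],[-0.046,0.002,0.142,-0.3,20,0.2,0.35],[-0.058,0.003,0.178,-0.3,25,0.3,0.35],[-0.069,0.004,0.21,-0.4,30,0.4,0.35],[-0.077,0.004,0.235,-0.5,33,0.4,0.35],[-0.081,0.004,0.249,-0.5,34.4,0.4,0.35],[-0.081,0.004,0.249,-0.5,34.4,0.4,0.35]]])

```text
time_s: 13.15
eef_pos: [0.5834, -0.1756, 0.1297]
ee_rot: [0.345, -0.345, 0.617, -0.617]
ft_force: [0.2, -0.4, -0.1]
grip_width: 0.522
```

carry_out(series=[[[0,0,0,0,0,0,0.35],[0,0,0,0,0,0,0.35]]])

```text
time_s: 13.32
eef_pos: [0.5824, -0.1752, 0.129]
ee_rot: [0.345, -0.345, 0.618, -0.616]
ft_force: [-0.2, -0.8, -0.3]
grip_width: 0.52
```

```bash
python3 - <<'E'
from h import *
t,Rm,s=pose(); print(t,s["grip_width"],s["ft_force"],s["qd"].round(3))
go([.5809,-.1771,.0325],-121.7)
E
```

```text
[ 0.58241514 -0.17520981  0.12903506] 0.5204367603596058 [-0.22383509 -0.81372023 -0.3355574 ] [-0.015 -0.013  0.007 -0.005  0.003  0.001]
at [ 0.5824 -0.1752  0.129 ] yaw -121.53 -> shift [0.0025, 0.0965, -0.0001] turn [0.1, 0.2, -0.0] rows 2.3
```

carry_out(series=[[[0.0018,0.015,0,0,0,0,0.35],[0.0018,0.035,0,0,0,0,0.35],[0.0018,0.055,0,0,0,0,0.35],[0.0018,0.073,0,0,0,0,0.35],[0.0018,0.086,0,0,0,0,0.35],[0.0018,0.094,0,0,0,0,0.35],[0.0018,0.096,0,0,0,0,0.35],[0.0018,0.0965,0,0,0,0,0.35],[0.0018,0.0965,0,0,0,0,0.35]]])

```text
time_s: 14.07
eef_pos: [0.5816, -0.1783, 0.0334]
ee_rot: [-0.345, 0.345, -0.617, 0.617]
ft_force: [1.2, -5.6, 0.3]
grip_width: 0.52
```

```bash
python3 - <<'E'
from h import *
t,Rm,s=pose(); print(t,s["grip_width"],s["ft_force"],Rm.T@s["ft_force"])
go([.5809,-.1771,.0325],-121.7)
E
```

```text
[ 0.58157952 -0.1782827   0.03339265] 0.5200934902578835 [ 1.17588366 -5.57604583  0.32932671] [ 4.13543833 -0.32629318  3.92111312]
at [ 0.5816 -0.1783  0.0334] yaw -121.57 -> shift [-0.0007, 0.0009, -0.0012] turn [-0.0, 0.1, 0.0] rows 0.0
```

carry_out(series=[[[0.0005,0.0008,0.0005,0,0,0,0.35],[0.0007,0.0015,0.0007,0,0,0,0.35],[0.0007,0.0015,0.0007,0,0,0,0.56],[0.0007,0.0015,0.0007,0,0,0,0.6],[0.0007,0.0015,0.0007,0,0,0,0.67],[0.0007,0.0015,0.0007,0,0,0,0.67],[0.0007,0.0015,0.0007,0,0,0,0.67],[0.0007,0.0015,0.0007,0,0,0,0.67]]])

```text
time_s: 14.73
eef_pos: [0.5816, -0.179, 0.0317]
ee_rot: [-0.345, 0.345, -0.617, 0.617]
ft_force: [-0.2, -0.3, -0.1]
grip_width: 0.674
```

carry_out(series=[[[0,-0.01,0,0,0,0,0.67],[0,-0.03,0,0,0,0,0.67],[0,-0.055,0,0,0,0,0.67],[0,-0.08,0,0,0,0,0.72],[0,-0.1,0,0,0,0,0.72],[0,-0.11,0,0,0,0,0.72],[0,-0.11,0,0,0,0,0.72]]])

```text
time_s: 15.32
eef_pos: [0.5832, -0.1797, 0.1451]
ee_rot: [-0.346, 0.344, -0.615, 0.619]
ft_force: [0.3, 0.3, -0.9]
grip_width: 0.72
```

```bash
python3 - <<'E'
from h import *
t,Rm,s=pose(); print(t,s["grip_width"],s["ft_force"])
p,W=shot("wrist"); cv2.imwrite("pics/w6.png",p["frame"])
eggs(W,[.52,-.27,.055],[.645,-.09,.085])
go([.3366,-.3440,.15],-87.1)
E
```

```text
[ 0.58320725 -0.17971882  0.14510861] 0.7198592465975454 [ 0.30464069  0.31521215 -0.93004568]
egg 2732 [ 0.5831 -0.1806  0.0485] 0.0773
egg 2793 [ 0.6189 -0.1148  0.0487] 0.0776
egg 281 [ 0.5118 -0.0875  0.0434] 0.0682
at [ 0.5822 -0.1792  0.143 ] yaw -121.55 -> shift [0.2689, -0.0074, -0.1231] turn [-0.2, -34.5, 0.0] rows 7.1
```

View pics/w6.png

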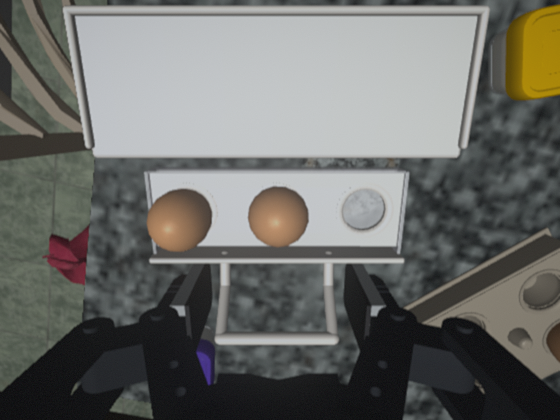

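```bash
cat >> h.py <<'E'
def ring(W,v,u):
    h=(W[...,2]<.018).astype(np.uint8)
    n,l,st,ce=cv2.connectedComponentsWithStats(h); i=l[v,u]; e=cv2.dilate((l==i).astype(np.uint8),np.ones((3,3)))-(l==i); P=W[(e>0)]; P=P[np.abs(P[:,2]-.027)<.004]
    a=np.linalg.lstsq(np.c_[2*P[:,:2],np.ones(len(P))],(P[:,:2]**2).sum(1),rcond=None)[0]; c=a[:2]; print("ring",c.round(4),"r",np.sqrt(a[2]+c@c).round(4),"out",-(c-[.6582,-.2245])@[.851,-.525],(c-[.6582,-.2245])@[.525,.851],len(P))
E
python3 - <<'E'
from h import *
p,W=shot("wrist"); ring(W,208,363)
m=box(W,[.54,-.36,.086],[.76,-.08,.1]); print("shelf",rect(W[big(m)]))
n,l,st,_=cv2.connectedComponentsWithStats(box(W,[.52,-.27,.04],[.645,-.09,.085]).astype(np.uint8))
for i in range(1,n):
    if st[i,4]>1000:
        P=W[l==i]
        # full fit: prolate-ish egg, axis tilt
        r=lambda x: (lambda D,a: np.hypot(np.linalg.norm(D-np.outer(D@a,a),axis=1)/.023,(D@a)/.027)-1)(P-x[:3],np.array([x[3],x[4],1])/np.sqrt(1+x[3]**2+x[4]**2))
        f=least_squares(r,[*(P.mean(0)-[0,0,.02]),0,0]); print(f.x.round(4),f.cost)
E
```

```text
ring [ 0.5443 -0.239 ] r 0.0177 out 0.08933571479569499 -0.07214289692697085 115
shelf (array([ 0.65804358, -0.22481549]), (218.6746368408203, 77.73390197753906), 58.397186279296875)
[ 0.5824 -0.1799  0.0491  0.141  -0.1532] 0.4806797032709482
[ 0.6189 -0.115   0.0491 -0.0079  0.0609] 0.6316029669917596
```

```bash
python3 - <<'E'
from h import *
p,W=shot("top"); eggs(W,[.52,-.27,.055],[.645,-.09,.085],60)
go([.5825,-.1798,.032],-121.7)
E
```

```text
egg 116 [ 0.6193 -0.1144  0.049 ] 0.0759
egg 173 [ 0.5833 -0.1801  0.0486] 0.0792
at [ 0.5808 -0.1786  0.1405] yaw -121.56 -> shift [0.0001, 0.1085, 0.0023] turn [0.1, 0.1, 0.0] rows 2.6
```

Egg 2 seems to lean about 10° toward the shelf. I'll grip it again and straighten it.

carry_out(series=[[[0,0.03,0.002,0,0,0,0.68],[0,0.06,0.002,0,0,0,0.68],[0,0.09,0.002,0,0,0,0.68],[0,0.104,0.002,0,0,0,0.68],[0,0.108,0.002,0,0,0,0.68],[0,0.108,0.002,0,0,0,0.5],[0,0.108,0.002,0,0,0,0.35],[0,0.108,0.002,0,0,0,0.35],[0,0.108,0.002,0,0,0,0.35],[0,0.108,0.002,0,0,0,0.35]]])

```text
time_s: 16.3
eef_pos: [0.5831, -0.1799, 0.0338]
ee_rot: [-0.345, 0.345, -0.617, 0.617]
ft_force: [-0.7, 0.0, -1.2]
grip_width: 0.523
```

carry_out(series=[[[0,-0.003,0,0,0,0,0.35],[-0.0005,-0.006,0,0,0,0,0.35],[-0.0008,-0.006,0.001,4,0,0,0.35],[-0.001,-0.006,0.003,8,0,0,0.35],[-0.001,-0.006,0.003,10,0,0,0.35],[-0.001,-0.006,0.003,10,0,0,0.35],[-0.001,-0.003,0.003,10,0,0,0.35],[-0.001,0,0.003,10,0,0,0.35],[-0.001,0.0005,0.003,10,0,0,0.35]]])

```text
time_s: 17.05
eef_pos: [0.5875, -0.1815, 0.0341]
ee_rot: [-0.374, 0.313, -0.56, 0.669]
ft_force: [-1.0, 0.5, 5.0]
grip_width: 0.522
```

```bash
python3 - <<'E'
from h import *
t,Rm,s=pose(); print(t,s["grip_width"],s["ft_force"],Rm.T@s["ft_force"])
print("grasp pt",t-Rm[:,1]*.023)
E
```

```text
[ 0.58751412 -0.18151146  0.03412354] 0.5215636399600612 [-0.98095154  0.49621962  4.9902074 ] [ 0.09041662 -5.10508663 -0.20145722]
grasp pt [ 0.58406917 -0.17939647  0.05676552]
```

carry_out(series=[[[0,-0.0005,0,0,0,0,0.56],[0,-0.0005,0,0,0,0,0.6],[0,-0.0005,0,0,0,0,0.67],[0,-0.0005,0,0,0,0,0.67],[0,-0.0005,0,0,0,0,0.67],[0,-0.01,0,0,0,0,0.67],[0,-0.03,0,0,0,0,0.67],[0,-0.055,0,-3,0,0,0.67],[0,-0.09,0,-8,0,0,0.67],[0,-0.11,0,-10,0,0,0.67]]])

```text
time_s: 17.88
eef_pos: [0.5719, -0.1718, 0.1466]
ee_rot: [-0.346, 0.345, -0.616, 0.618]
ft_force: [1.7, -0.4, -0.4]
grip_width: 0.666
```

carry_out(series=[[[0,0,0,0,0,0,0.67],[0,0,0,0,0,0,0.72]]])

```text
time_s: 18.05
eef_pos: [0.5735, -0.1727, 0.1491]
ee_rot: [-0.347, 0.344, -0.615, 0.619]
ft_force: [-0.3, -0.2, 0.2]
grip_width: 0.723
```

```bash
cat >> h.py <<'E'
def tilt(W,lo=[.52,-.27,.04],hi=[.645,-.09,.085]):
    n,l,st,_=cv2.connectedComponentsWithStats(box(W,lo,hi).astype(np.uint8))
    for i in range(1,n):
        if st[i,4]>1000:
            P=W[l==i]
            r=lambda x: (lambda D,a: np.hypot(np.linalg.norm(D-np.outer(D@a,a),axis=1)/.023,(D@a)/.027)-1)(P-x[:3],np.array([x[3],x[4],1])/np.sqrt(1+x[3]**2+x[4]**2))
            f=least_squares(r,[*(P.mean(0)-[0,0,.02]),0,0]); x=f.x; print("tilt",x[:3].round(4),"x_org %.1f y_org %.1f deg"%(np.degrees(x[3]*.851-x[4]*.525),np.degrees(x[3]*.525+x[4]*.851)),f.cost.round(3))
E
python3 - <<'E'
from h import *
t,Rm,s=pose(); print(t,s["grip_width"])
p,W=shot("wrist"); cv2.imwrite("pics/w7.png",p["frame"]); tilt(W); ring(W,208,363)
p,W=shot("top"); eggs(W,[.52,-.27,.055],[.645,-.09,.085],60)
p,W=shot("side"); cv2.imwrite("pics/s7.png",cv2.resize(p["frame"][160:250,220:320],None,fx=6,fy=6,interpolation=cv2.INTER_CUBIC))
go([.3366,-.3440,.15],-87.1)
E
```

```text
[ 0.5735123  -0.17268971  0.14910948] 0.7232226362498322
tilt [ 0.6212 -0.1164  0.0491] x_org -2.3 y_org 2.4 deg 0.59
tilt [ 0.5803 -0.1785  0.0487] x_org -12.4 y_org -6.0 deg 0.546
ring [ 0.5464 -0.2404] r 0.0177 out 0.08676053536588012 -0.0721857168955204 124
egg 103 [ 0.5802 -0.1785  0.0494] 0.0763
at [ 0.5707 -0.1711  0.1452] yaw -121.55 -> shift [0.2699, -0.0049, -0.109] turn [-0.0, -34.5, -0.0] rows 7.0
```

View pics/s7.png

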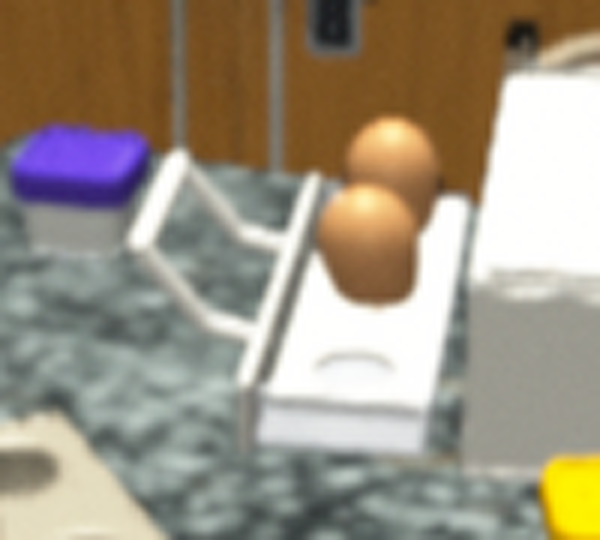

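carry_out(series=[[[0,0.02,0.005,3,0,0,0.68],[0.001,0.04,0.01,8,0,0,0.68],[0.001,0.07,0.015,8,0,0,0.68],[0.001,0.1,0.015,8,0,0,0.68],[0.001,0.112,0.015,8,0,0,0.68],[0.001,0.113,0.015,8,0,0,0.68],[0.001,0.113,0.015,8,0,0,0.5],[0.001,0.113,0.015,8,0,0,0.35],[0.001,0.113,0.015,8,0,0,0.35],[0.001,0.113,0.015,8,0,0,0.35]]])

```text
time_s: 19.03
eef_pos: [0.5835, -0.18, 0.0333]
ee_rot: [-0.369, 0.32, -0.572, 0.659]
ft_force: [-1.2, 0.9, -1.9]
grip_width: 0.521
```

```bash
python3 - <<'E'
from h import *
t,Rm,s=pose(); print(t,s["grip_width"],s["ft_force"],"G",t-Rm[:,1]*.021)
go([.5842,-.1791,.040],-121.7); go([.5842,-.1791,.033],-121.7)
E
```

```text
[ 0.5834572  -0.17996362  0.03327747] 0.5208887092021598 [-1.16874971  0.89037217 -1.86125053] G [ 0.58093215 -0.17842193  0.05406803]
at [ 0.5835 -0.18    0.0333] yaw -121.54 -> shift [-0.0011, -0.0066, 0.0011] turn [-8.1, 0.2, -0.0] rows 1.1
at [ 0.5835 -0.18    0.0333] yaw -121.54 -> shift [-0.0011, 0.0003, 0.0001] turn [-8.1, 0.2, -0.0] rows 1.1
```

carry_out(series=[[[0,-0.003,0,0,0,0,0.35],[-0.001,-0.006,0.001,0,0,0,0.35],[-0.001,-0.0065,0.001,-3,0,0,0.35],[-0.001,-0.0065,0.001,-6,0,0,0.35],[-0.001,-0.0065,0.001,-8,0,0,0.35],[-0.001,-0.0065,0.001,-8,0,0,0.35],[-0.001,-0.004,0.0005,-8,0,0,0.35],[-0.001,-0.001,0.0002,-8,0,0,0.35],[-0.001,0.0005,0,-8,0,0,0.35],[-0.001,0.0005,0,-8,0,0,0.35]]])

```text
time_s: 19.87
eef_pos: [0.5835, -0.179, 0.0328]
ee_rot: [-0.346, 0.345, -0.616, 0.618]
ft_force: [-1.2, -0.2, 0.5]
grip_width: 0.525
```

```bash
python3 - <<'E'
from h import *
t,Rm,s=pose(); print(t,s["grip_width"],s["ft_force"],Rm.T@s["ft_force"])
go([.5842,-.1791,.033],-121.7)
p,W=shot("wrist"); cv2.imwrite("pics/w8.png",p["frame"]); ring(W,270,430)
E
```

```text
[ 0.58349423 -0.1789619   0.03282183] 0.5248704269558042 [-1.19892466 -0.15298157  0.51790586] [ 0.75736569 -0.5198298  -0.94086363]
at [ 0.5835 -0.179   0.0328] yaw -121.53 -> shift [-0.0003, -0.0002, 0.0007] turn [-0.1, 0.2, 0.0] rows 0.0
ring [ 0.5481 -0.241 ] r 0.0174 out 0.0850331060965998 -0.0718940054525224 137
```

carry_out(series=[[[0,-0.002,0.001,0,0,0,0.35],[0,-0.002,0.002,0,0,0,0.35],[0,0,0.002,0,0,0,0.35],[0,0.0015,0.002,0,0,0,0.35],[0,0.0015,0.002,0,0,0,0.56],[0,0.0015,0.002,0,0,0,0.6],[0,0.0015,0.002,0,0,0,0.67],[0,0.0015,0.002,0,0,0,0.67],[0,0.0015,0.002,0,0,0,0.67]]])

```text
time_s: 20.67
eef_pos: [0.5849, -0.1797, 0.031]
ee_rot: [-0.346, 0.345, -0.617, 0.617]
ft_force: [-0.1, 0.3, 0.4]
grip_width: 0.672
```

carry_out(series=[[[0,-0.01,0,0,0,0,0.67],[0,-0.03,0,0,0,0,0.67],[0,-0.055,0,0,0,0,0.67],[0,-0.08,0,0,0,0,0.72],[0,-0.1,0,0,0,0,0.72],[0,-0.11,0,0,0,0,0.72],[0,-0.11,0,0,0,0,0.72],[0,-0.11,0,0,0,0,0.72]]])

```text
time_s: 21.33
eef_pos: [0.5849, -0.1797, 0.1412]
ee_rot: [-0.346, 0.345, -0.616, 0.618]
ft_force: [-0.8, -0.4, -0.4]
grip_width: 0.722
```

```bash
python3 - <<'E'
from h import *
t,Rm,s=pose(); print(t,s["grip_width"])
p,W=shot("wrist"); cv2.imwrite("pics/w9.png",p["frame"]); tilt(W); ring(W,208,363)
p,W=shot("side"); cv2.imwrite("pics/s9.png",cv2.resize(p["frame"][160:250,220:320],None,fx=6,fy=6,interpolation=cv2.INTER_CUBIC))
go([.3366,-.3440,.15],-87.1)
E
```

```text
[ 0.58485681 -0.17968913  0.14118259] 0.7216937348538272
tilt [ 0.6252 -0.1189  0.0491] x_org -1.8 y_org 2.5 deg 0.637
tilt [ 0.585  -0.1815  0.049 ] x_org -8.5 y_org -5.3 deg 0.56
ring [ 0.5505 -0.2428] r 0.0177 out 0.08203426214995352 -0.07215866966750216 115
at [ 0.5839 -0.1792  0.1395] yaw -121.53 -> shift [0.2698, -0.0103, -0.1247] turn [0.1, -34.4, -0.0] rows 7.1
```

View pics/s9.png

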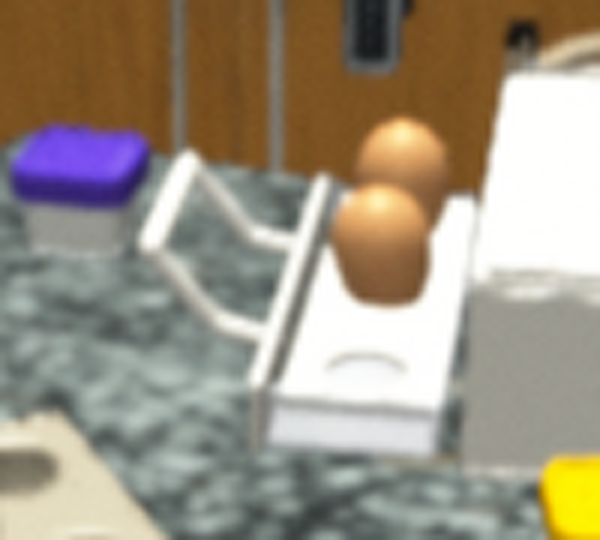

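Egg 2 is now close to upright, leaning perhaps 7° by its offset, which is acceptable. Next is egg 3, carried more gently and gripped more firmly.

carry_out(series=[[[0.02,0,-0.008,0,-2,0,0.72],[0.053,-0.001,-0.024,0,-6,0,0.72],[0.087,-0.003,-0.04,0,-10,0,0.72],[0.12,-0.004,-0.055,0,-15,0,0.72],[0.154,-0.006,-0.071,0,-20,0,0.72],[0.188,-0.007,-0.087,0,-25,0,0.72],[0.222,-0.008,-0.103,0,-29,0,0.72],[0.253,-0.01,-0.117,0,-33,0,0.72],[0.27,-0.01,-0.125,0,-34.4,0,0.72],[0.27,-0.01,-0.125,0,-34.4,0,0.72]]], squeeze=40)

```text
time_s: 22.27
eef_pos: [0.3329, -0.3453, 0.1484]
ee_rot: [-0.511, 0.512, -0.49, 0.486]
ft_force: [0.1, -0.1, 0.2]
grip_width: 0.721
```

carry_out(series=[[[0,0,0,0,0,0,0.72],[0,0,0,0,0,0,0.72]]])

```text
time_s: 22.43
eef_pos: [0.3326, -0.3446, 0.1472]
ee_rot: [-0.511, 0.511, -0.491, 0.486]
ft_force: [0.3, 0.3, -0.1]
grip_width: 0.72
```

```bash
python3 - <<'E'
from h import *
p,W=shot("wrist"); eggs(W,[.29,-.38,.05],[.43,-.22,.085])
go([.3366,-.3440,.0285],-87.1)
E
```

```text
egg 2711 [ 0.3365 -0.3443  0.045 ] 0.0741
at [ 0.3332 -0.3444  0.1475] yaw -87.3 -> shift [0.0003, 0.119, 0.004] turn [0.3, -0.2, -0.3] rows 2.9
```

carry_out(series=[[[0,0.03,0.003,0.3,0,-0.3,0.72],[0,0.06,0.004,0.3,0,-0.3,0.72],[0,0.09,0.004,0.3,0,-0.3,0.72],[0,0.11,0.004,0.3,0,-0.3,0.72],[0,0.119,0.004,0.3,0,-0.3,0.72],[0,0.119,0.004,0.3,0,-0.3,0.72],[0,0.119,0.004,0.3,0,-0.3,0.5],[0,0.119,0.004,0.3,0,-0.3,0.35],[0,0.119,0.004,0.3,0,-0.3,0.35],[0,0.119,0.004,0.3,0,-0.3,0.35]]])

```text
time_s: 23.32
eef_pos: [0.3373, -0.3444, 0.0296]
ee_rot: [-0.512, 0.512, -0.487, 0.489]
ft_force: [1.3, 0.4, -0.5]
grip_width: 0.516
```

carry_out(series=[[[0,-0.005,0,0,0,0,0.35],[0,-0.014,0,0,0,0,0.35],[0,-0.027,0,0,0,0,0.35],[0,-0.044,0,0,0,0,0.35],[0,-0.062,0,0,0,0,0.35],[0,-0.08,0,0,0,0,0.35],[0,-0.093,0,0,0,0,0.35],[0,-0.1,0,0,0,0,0.35],[0,-0.1,0,0,0,0,0.35]]])

```text
time_s: 24.07
eef_pos: [0.3377, -0.3453, 0.1321]
ee_rot: [-0.511, 0.512, -0.485, 0.491]
ft_force: [0.1, -0.8, -0.9]
grip_width: 0.515
```

```bash
python3 - <<'E'
from h import *
t,Rm,s=pose(); print(t,s["grip_width"],s["ft_force"])
go([.5505,-.2428,.13],-121.7)
E
```

```text
[ 0.33773219 -0.34528131  0.13205495] 0.5145637392283924 [ 0.10040243 -0.76178398 -0.87195819]
at [ 0.3377 -0.3453  0.1321] yaw -87.31 -> shift [-0.0924, 0.0024, 0.2173] turn [-0.4, 34.4, 0.3] rows 5.7
```

carry_out(series=[[[-0.002,0,0.005,0,1,0,0.35],[-0.006,0,0.015,0,2.5,0,0.35],[-0.013,0,0.03,0,5,0,0.35],[-0.022,0,0.051,-0.1,8,0,0.35],[-0.032,0.001,0.076,-0.1,12,0.1,0.35],[-0.043,0.001,0.102,-0.2,16,0.1,0.35],[-0.054,0.001,0.128,-0.2,20,0.2,0.35],[-0.065,0.002,0.153,-0.3,24,0.2,0.35],[-0.075,0.002,0.176,-0.3,28,0.2,0.35],[-0.083,0.002,0.195,-0.4,31,0.3,0.35]]])

```text
time_s: 24.9
eef_pos: [0.5296, -0.2517, 0.1293]
ee_rot: [0.361, -0.362, 0.608, -0.607]
ft_force: [-0.2, 0.0, -0.5]
grip_width: 0.518
```

```bash
python3 -c "
from h import *
go([.5505,-.2428,.13],-121.7)"
```

```text
at [ 0.5296 -0.2517  0.1293] yaw -118.47 -> shift [-0.0178, -0.0008, 0.0141] turn [0.1, 3.2, 0.0] rows 0.5
```

carry_out(series=[[[-0.009,0,0.008,0,1.8,0,0.35],[-0.014,0,0.012,0,2.8,0,0.35],[-0.017,0,0.0135,0,3.2,0,0.35],[-0.018,0,0.014,0,3.2,0,0.35],[-0.018,0,0.014,0,3.2,0,0.35],[-0.018,0,0.014,0,3.2,0,0.35]]])

```text
time_s: 25.4
eef_pos: [0.5498, -0.2428, 0.129]
ee_rot: [0.344, -0.345, 0.618, -0.617]
ft_force: [-0.2, -0.6, -0.5]
grip_width: 0.514
```

```bash
python3 - <<'E'
from h import *
p,W=shot("wrist"); cv2.imwrite("pics/w10.png",p["frame"])
t,Rm,s=pose(); print(t,s["grip_width"])
G=t-Rm[:,1]*.021; tilt(W,[.51,-.29,.12],[.60,-.20,.20]); print("G",G)
go([.5505,-.2428,.0325],-121.7)
E
```

```text
[ 0.54986462 -0.24290449  0.1291766 ] 0.5158645374837083
tilt [ 0.5552 -0.2457  0.182 ] x_org -33.1 y_org 6.9 deg 7109.456
G [ 0.54991557 -0.24292873  0.15017653]
at [ 0.5499 -0.2429  0.1292] yaw -121.69 -> shift [-0.0005, 0.0967, 0.0007] turn [0.2, 0.0, 0.0] rows 2.3
```

View pics/w10.png

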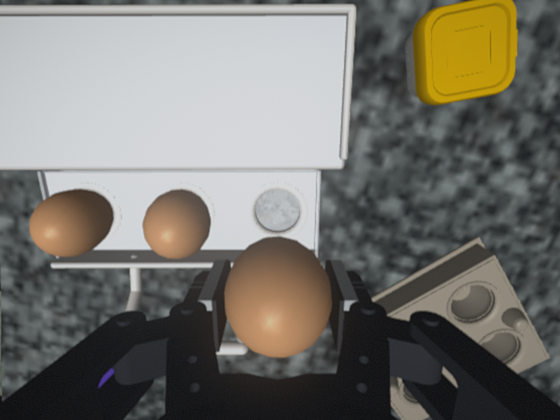

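Egg 3 is held upright in front of ring_a at pixel (277,208), and the other two eggs are still standing. Lowering it.

carry_out(series=[[[-0.0005,0.012,0.0005,0,0,0,0.35],[-0.0005,0.03,0.0005,0,0,0,0.35],[-0.0005,0.05,0.0005,0,0,0,0.35],[-0.0005,0.068,0.0005,0,0,0,0.35],[-0.0005,0.08,0.0005,0,0,0,0.35],[-0.0005,0.088,0.0005,0,0,0,0.35],[-0.0005,0.092,0.0005,0,0,0,0.35],[-0.0005,0.094,0.0005,0,0,0,0.35],[-0.0005,0.095,0.0005,0,0,0,0.35],[-0.0005,0.095,0.0005,0,0,0,0.35]]])

```text
time_s: 26.28
eef_pos: [0.5506, -0.243, 0.0348]
ee_rot: [0.344, -0.345, 0.618, -0.617]
ft_force: [-1.0, 0.7, -0.5]
grip_width: 0.515
```

```bash
python3 - <<'E'
from h import *
t,Rm,s=pose(); print(t,s["grip_width"],s["ft_force"],Rm.T@s["ft_force"])
go([.5505,-.2428,.0325],-121.7)
E
```

```text
[ 0.55060584 -0.24296528  0.03475713] 0.514940718823653 [-1.02208351  0.70884927 -0.53461361] [-0.06654315  0.5366956  -1.24115411]
at [ 0.5506 -0.243   0.0348] yaw -121.69 -> shift [-0.0001, 0.0023, -0.0002] turn [0.1, 0.0, 0.0] rows 0.1
```

carry_out(series=[[[0,0.001,0,0,0,0,0.35],[0,0.002,0,0,0,0,0.35],[0,0.003,0,0,0,0,0.35],[0,0.003,0,0,0,0,0.35],[0,0.003,0,0,0,0,0.56],[0,0.003,0,0,0,0,0.6],[0,0.003,0,0,0,0,0.67],[0,0.003,0,0,0,0,0.67],[0,0.003,0,0,0,0,0.67]]])

```text
time_s: 27.03
eef_pos: [0.5506, -0.2428, 0.0316]
ee_rot: [0.344, -0.345, 0.618, -0.617]
ft_force: [0.3, -0.0, 0.5]
grip_width: 0.668
```

carry_out(series=[[[0,-0.01,0,0,0,0,0.67],[0,-0.03,0,0,0,0,0.67],[0,-0.055,0,0,0,0,0.67],[0,-0.08,-0.01,0,0,0,0.6],[0,-0.1,-0.03,0,0,0,0.5],[0,-0.11,-0.05,0,0,0,0.5],[0,-0.11,-0.06,0,0,0,0.5],[0,-0.11,-0.06,0,0,0,0.5]]])

```text
time_s: 27.7
eef_pos: [0.4985, -0.2103, 0.1426]
ee_rot: [0.344, -0.345, 0.618, -0.617]
ft_force: [-0.4, 0.1, -0.2]
grip_width: 0.503
```

```bash
python3 - <<'E'
from h import *
t,Rm,s=pose(); print(t,s["grip_width"])
p,W=shot("wrist"); cv2.imwrite("pics/w11.png",p["frame"]); tilt(W,[.51,-.29,.04],[.66,-.09,.085])
# bar
Q=W[box(W,[.44,-.22,.055],[.56,-.06,.075])]; Q=Q[np.abs((Q[:,:2]-[.6582,-.2245])@[.525,.851])<.03]; x=-(Q[:,:2]-[.6582,-.2245])@[.851,-.525]; print("bar out",np.percentile(x,[2,50,98]),len(x))
p,W=shot("side"); cv2.imwrite("pics/s11.png",cv2.resize(p["frame"][160:250,220:320],None,fx=6,fy=6,interpolation=cv2.INTER_CUBIC))
E
```

```text
[ 0.49850032 -0.21027108  0.14258981] 0.5034770763878743
tilt [ 0.6266 -0.1198  0.0491] x_org -3.3 y_org 2.2 deg 1.154
tilt [ 0.5498 -0.2444  0.0492] x_org 0.0 y_org -2.7 deg 0.619
tilt [ 0.5864 -0.1821  0.0489] x_org -7.0 y_org -8.4 deg 0.69
tilt [ 0.5202 -0.1116  0.0452] x_org -139.7 y_org -1484.1 deg 8.504
bar out [0.17177289 0.17455696 0.18008005] 1036
```

View pics/s11.png

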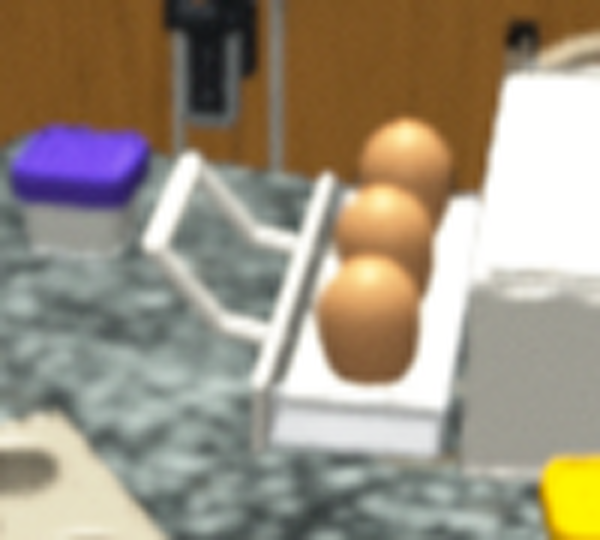

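All three eggs stand in their rings. I'll push the handle home with shut fingers, so no half turn is needed.

```bash
python3 -c "
from h import *
go([.4851,-.1177,.14],-121.7);go([.4851,-.1177,.046],-121.7)"
```

```text
at [ 0.4998 -0.2114  0.1414] yaw -121.69 -> shift [-0.072, 0.0015, -0.0617] turn [0.1, 0.0, 0.0] rows 2.3
at [ 0.4998 -0.2114  0.1414] yaw -121.69 -> shift [-0.0721, 0.0955, -0.0615] turn [0.1, 0.0, 0.0] rows 3.2
```

carry_out(series=[[[-0.024,0,-0.021,0,0,0,0],[-0.05,0,-0.043,0,0,0,0],[-0.072,0,-0.0615,0,0,0,0],[-0.072,0.01,-0.0615,0,0,0,0],[-0.072,0.035,-0.0615,0,0,0,0],[-0.072,0.065,-0.0615,0,0,0,0],[-0.072,0.09,-0.0615,0,0,0,0],[-0.072,0.0955,-0.0615,0,0,0,0],[-0.072,0.0955,-0.0615,0,0,0,0],[-0.072,0.0955,-0.0615,0,0,0,0]]])

```text
time_s: 28.63
eef_pos: [0.4857, -0.1184, 0.0459]
ee_rot: [0.344, -0.345, 0.618, -0.617]
ft_force: [1.2, -0.8, 0.3]
grip_width: 0.002
```

```bash
python3 - <<'E'
from h import *
t,Rm,s=pose(); d=t[:2]-[.6582,-.2245]; print(t,s["grip_width"],s["ft_force"],"out",-d@[.851,-.525],d@[.525,.851],"axis",Rm.T@[.851,-.525,0])
E
```

```text
[ 0.4856767  -0.11836986  0.04588145] 0.0015211800643650992 [ 1.1649431  -0.82824244  0.25337607] out 0.20253565303995555 -0.0002579891731263982 axis [-6.14179917e-04 -2.39701164e-03  9.99909935e-01]
```

carry_out(series=[[[0,0,0.003,0,0,0,0],[0,0,0.006,0,0,0,0],[0,0,0.009,0,0,0,0],[0,0,0.012,0,0,0,0],[0,0,0.016,0,0,0,0],[0,0,0.021,0,0,0,0],[0,0,0.027,0,0,0,0],[0,0,0.033,0,0,0,0],[0,0,0.039,0,0,0,0],[0,0,0.045,0,0,0,0]]])

```text
time_s: 29.47
eef_pos: [0.5246, -0.1423, 0.0457]
ee_rot: [0.344, -0.345, 0.618, -0.617]
ft_force: [-1.2, 1.7, 1.9]
grip_width: -0.002
```

carry_out(series=[[[0,0,0.006,0,0,0,0],[0,0,0.012,0,0,0,0],[0,0,0.018,0,0,0,0],[0,0,0.023,0,0,0,0],[0,0,0.028,0,0,0,0],[0,0,0.032,0,0,0,0],[0,0,0.036,0,0,0,0],[0,0,0.038,0,0,0,0],[0,0,0.039,0,0,0,0],[0,0,0.039,0,0,0,0]]])

```text
time_s: 30.3
eef_pos: [0.5581, -0.1631, 0.0456]
ee_rot: [0.344, -0.345, 0.618, -0.617]
ft_force: [0.3, -0.7, -0.0]
grip_width: -0.001
```

```bash
cat >> h.py <<'E'
def drawer(W):
    d=(W[...,:2]-[.6582,-.2245]); o=-d@[.851,-.525]; y=d@[.525,.851]
    m=(np.abs(y)<.04)&(W[...,2]>.058)&(W[...,2]<.075)&(o>.06)&(o<.22); print("bar out",np.percentile(o[m],[2,25,50,75,98]).round(4),m.sum())
E
python3 - <<'E'
from h import *
t,Rm,s=pose(); d=t[:2]-[.6582,-.2245]; print(t,s["grip_width"],s["ft_force"],"out",-d@[.851,-.525],d@[.525,.851])
p,W=shot("wrist"); cv2.imwrite("pics/w12.png",p["frame"]); drawer(W)
p,W=shot("top"); drawer(W)
E
```

```text
[ 0.55806194 -0.16308582  0.04560571] -0.0014263720444623222 [ 0.28284174 -0.65263863 -0.01031069] out 0.11745993092463428 -0.00030901085062172857
bar out [0.097  0.0985 0.1011 0.1048 0.1114] 6023
bar out [0.1246 0.125  0.1262 0.1278 0.129 ] 4
```

carry_out(series=[[[0,0,0.002,0,0,0,0],[0,0,0.004,0,0,0,0],[0,0,0.006,0,0,0,0],[0,0,0.008,0,0,0,0],[0,0,0.009,0,0,0,0],[0,0,0.009,0,0,0,0]]])

```text
time_s: 30.9
eef_pos: [0.5634, -0.1664, 0.0455]
ee_rot: [0.343, -0.346, 0.62, -0.615]
ft_force: [-7.8, 5.7, 7.4]
grip_width: 0.003
```

```bash
python3 - <<'E'
from h import *
t,Rm,s=pose(); d=t[:2]-[.6582,-.2245]; print(t,s["ft_force"],"out",-d@[.851,-.525],d@[.525,.851])
E
```

```text
[ 0.56340974 -0.16645     0.04551777] [-7.83646987  5.68843371  7.39662323] out 0.11114276445030478 -0.00036433816789648276
```

The 10 N reaction shows the drawer is at its stop. I'll back off and check it, and look at the pots.

carry_out(series=[[[0,0,-0.006,0,0,0,0],[0,0,-0.025,0,0,0,0],[0,-0.03,-0.035,0,0,0,0],[0,-0.07,-0.035,0,0,0,0.5],[0,-0.11,-0.035,0,0,0,1],[0,-0.15,-0.035,0,0,0,1],[0,-0.19,-0.035,0,0,0,1],[0,-0.2,-0.035,0,0,0,1],[0,-0.2,-0.035,0,0,0,1]]])

```text
time_s: 31.65
eef_pos: [0.5373, -0.15, 0.2505]
ee_rot: [-0.345, 0.344, -0.617, 0.618]
ft_force: [-0.2, -0.9, -0.3]
grip_width: 0.847
```

```bash
python3 - <<'E'
from h import *
t,Rm,s=pose(); print(t,s["ft_force"],s["grip_width"])
p,W=shot("wrist"); cv2.imwrite("pics/w13.png",p["frame"]); drawer(W); print(rect(W[big(box(W,[.54,-.36,.086],[.76,-.08,.1]))]))
for b in arm.boxes_of(p,"egg_a_mid")[:5]: print("egg",b)
p,W=shot("top"); drawer(W)
for n,lo,hi in(("purple",[.42,-.12,.035],[.6,.08,.055]),("yellow",[.5,-.5,.035],[.66,-.33,.055])):
    m=big(box(W,lo,hi)); print(n,rect(W[m]),m.sum())
for b in arm.boxes_of(p,"pot_a_mid"): print(b)
E
```

```text
[ 0.53732664 -0.14995374  0.25048403] [-0.17021036 -0.94141435 -0.26212947] 0.8472639568272189
bar out [0.0911 0.0929 0.0948 0.0976 0.0997] 825
(array([ 0.64910132, -0.21937793]), (217.9970703125, 56.80885314941406), 58.306060791015625)
bar out [0.0917 0.0935 0.0957 0.0985 0.1009] 65
purple (array([ 0.50181857, -0.02375609]), (63.349300384521484, 57.078487396240234), 53.860321044921875) 588
yellow (array([ 0.57961591, -0.40375967]), (62.09834671020508, 57.99489212036133), 68.44219207763672) 553
{'box': [302.8, 163.0, 27.4, 26.8], 'conf': 0.91}
{'box': [402.1, 182.8, 46.7, 43.0], 'conf': 0.62}
{'box': [200.0, 131.4, 71.9, 53.6], 'conf': 0.43}
```

View pics/w13.png

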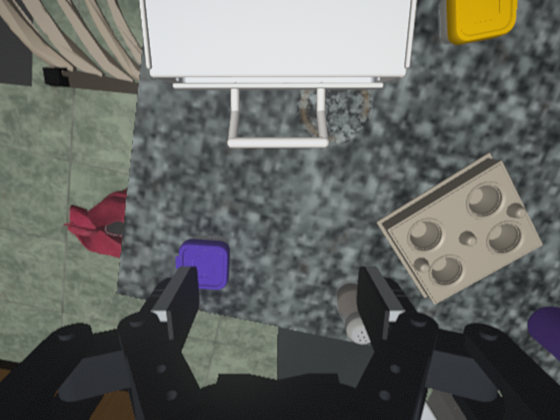

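The drawer is home, with its bar 95.5 mm from the organiser's centre. The purple pot's tab is at pixel (177,262), on the +y side. I'll check the top view for any third small pot and plan the purple grasp.

```bash
python3 - <<'E'
from h import *
p,W=shot("top")
n,l,st,_=cv2.connectedComponentsWithStats((np.abs(W[...,2]-.046)<.006).astype(np.uint8))
for i in range(1,n):
    if st[i,4]>150:
        c,s,a=rect(W[l==i]); print(c.round(3),np.round(s,0),round(a,1),st[i,4],p["frame"][l==i].mean(0).round())
go([.500,-.0262,.13],-36.1)
E
```

```text
[ 0.809 -0.521] [63. 60.] 4.9 325 [248. 250. 249.]
[ 0.58  -0.401] [56. 57.] 68.9 524 [ 88. 213. 240.]
[ 0.501 -0.025] [60. 57.] 54.4 564 [190.  77. 100.]
[ 0.237 -0.906] [ 62. 156.] 75.7 223 [169. 169. 164.]
at [ 0.534  -0.1483  0.2435] yaw -121.69 -> shift [-0.0862, 0.1145, -0.0918] turn [0.6, -85.6, -0.4] rows 12.0
```

carry_out(series=[[[-0.009,0.01,-0.009,0,-7,0,1],[-0.018,0.02,-0.018,0,-14,0,1],[-0.027,0.03,-0.027,0,-21,0,1],[-0.036,0.04,-0.036,0,-28,0,1],[-0.045,0.05,-0.045,0,-35,0,1],[-0.054,0.06,-0.054,0,-42,0,1],[-0.063,0.07,-0.063,0,-49,0,1],[-0.07,0.08,-0.072,0,-56,0,1],[-0.08,0.09,-0.081,0,-63,0,1],[-0.086,0.1,-0.09,0,-70,0,1]]], squeeze=30)

```text
time_s: 32.73
eef_pos: [0.5005, -0.0262, 0.1423]
ee_rot: [-0.637, 0.637, -0.311, 0.301]
ft_force: [-0.2, -0.5, -0.5]
grip_width: 0.999
```

```bash
python3 -c "
from h import *
go([.500,-.0262,.13],-36.1)"
```

```text
at [ 0.5005 -0.0262  0.1423] yaw -51.35 -> shift [-0.0002, 0.0123, -0.0003] turn [0.3, -15.2, -0.8] rows 2.1
```

carry_out(series=[[[0,0.003,0,0.1,-6,-0.3,1],[0,0.008,0,0.2,-12,-0.6,1],[0,0.012,0,0.3,-15.2,-0.8,1],[0,0.012,0,0.3,-15.2,-0.8,1],[0,0.012,0,0.3,-15.2,-0.8,1]]])

```text
time_s: 33.15
eef_pos: [0.4994, -0.0259, 0.129]
ee_rot: [0.672, -0.672, 0.221, -0.219]
ft_force: [0.5, 0.4, 0.3]
grip_width: 0.995
```

```bash
cat >> h.py <<'E'
def pot(W,x,y,z=.046,frm=None):
    m=big(box(W,[x-.05,y-.05,z-.006],[x+.05,y+.05,z+.006])); c,s,a=rect(W[m]); print("pot",c.round(4),np.round(s,1),round(a,1),m.sum(),"z",np.median(W[m][:,2]).round(4)); return m
E
python3 - <<'E'
from h import *
t,Rm,s=pose(); p,W=shot("wrist"); cv2.imwrite("pics/w14.png",p["frame"])
m=pot(W,.5,-.026); P=(W[m]-t)@Rm; print("tool frame x",np.percentile(P[:,0],[1,99]),"z",np.percentile(P[:,2],[1,99]))
go([.500,-.0262,.015],-36.1)
E
```

```text
pot [ 0.5004 -0.0248] [56.5 57.1] 54.1 5724 z 0.0445
tool frame x [-0.02697506  0.02770453] z [-0.02564101  0.02922083]
at [ 0.4999 -0.0261  0.1295] yaw -36.26 -> shift [0.0003, 0.1145, 0.0] turn [0.0, -0.2, -0.1] rows 2.7
```

carry_out(series=[[[0.0004,0.03,0.0015,0,0,0,1],[0.0004,0.06,0.0015,0,0,0,1],[0.0004,0.09,0.0015,0,0,0,1],[0.0004,0.108,0.0015,0,0,0,1],[0.0004,0.114,0.0015,0,0,0,1],[0.0004,0.114,0.0015,0,0,0,0.75],[0.0004,0.114,0.0015,0,0,0,0.5],[0.0004,0.114,0.0015,0,0,0,0.5],[0.0004,0.114,0.0015,0,0,0,0.5],[0.0004,0.114,0.0015,0,0,0,0.5]]])

```text
time_s: 34.03
eef_pos: [0.5019, -0.0253, 0.0167]
ee_rot: [0.672, -0.672, 0.22, -0.221]
ft_force: [1.2, 0.5, 4.2]
grip_width: 0.675
```

```bash
python3 - <<'E'
from h import *
t,Rm,s=pose(); print(t,s["grip_width"],s["ft_force"])
E
```

```text
[ 0.50193493 -0.02529306  0.01670147] 0.6749123136773597 [1.24437774 0.49917441 4.15312318]
```

carry_out(series=[[[0,-0.01,0,0,0,0,0.5],[0,-0.03,0,0,0,0,0.5],[0,-0.06,0,0,0,0,0.5],[0,-0.09,0,0,0,0,0.5],[0,-0.12,0,0,0,0,0.5],[0,-0.14,0,0,0,0,0.5],[0,-0.15,0,0,0,0,0.5],[0,-0.15,0,0,0,0,0.5]]])

```text
time_s: 34.7
eef_pos: [0.5033, -0.0256, 0.1699]
ee_rot: [0.672, -0.672, 0.217, -0.223]
ft_force: [0.8, 0.3, -0.7]
grip_width: 0.678
```

```bash
python3 - <<'E'
from h import *
t,Rm,s=pose(); print(t,s["grip_width"],s["ft_force"])
go([.6581,-.2246,.165],58.3)
E
```

```text
[ 0.50328775 -0.02562044  0.16994882] 0.6783193991565517 [ 0.79901634  0.25775296 -0.72249423]
at [ 0.5033 -0.0256  0.1699] yaw -36.27 -> shift [0.2425, 0.0064, -0.0689] turn [0.2, -94.6, 0.4] rows 13.2
```

carry_out(series=[[[0.01,0,-0.003,0,-4,0,0.5],[0.03,0,-0.008,0,-10,0,0.5],[0.05,0,-0.014,0,-17,0,0.5],[0.07,0,-0.02,0,-23,0,0.5],[0.09,0,-0.026,0,-29,0,0.5],[0.11,0,-0.031,0,-36,0,0.5],[0.13,0,-0.037,0,-42,0,0.5],[0.145,0,-0.041,0,-49,0,0.5],[0.16,0,-0.045,0,-55,0,0.5],[0.175,0,-0.05,0,-61,0,0.5]]])

```text
time_s: 35.53
eef_pos: [0.6143, -0.1696, 0.1687]
ee_rot: [-0.69, 0.691, 0.155, -0.152]
ft_force: [0.3, -0.6, -0.8]
grip_width: 0.674
```

```bash
python3 - <<'E'
from h import *
go([.6581,-.2246,.165],58.3)
E
```

```text
at [ 0.6143 -0.1696  0.1687] yaw 25.02 -> shift [0.0165, 0.0039, -0.0683] turn [0.2, -33.3, 0.2] rows 4.6
```

carry_out(series=[[[0.004,0,-0.014,0,-6,0,0.5],[0.008,0.001,-0.03,0,-13,0,0.5],[0.011,0.002,-0.045,0.1,-20,0.1,0.5],[0.014,0.003,-0.058,0.2,-27,0.2,0.5],[0.0165,0.004,-0.066,0.2,-32,0.2,0.5],[0.0165,0.004,-0.0683,0.2,-33.3,0.2,0.5],[0.0165,0.004,-0.0683,0.2,-33.3,0.2,0.5],[0.0165,0.004,-0.0683,0.2,-33.3,0.2,0.5]]])

```text
time_s: 36.2
eef_pos: [0.6573, -0.224, 0.1635]
ee_rot: [0.619, -0.617, -0.343, 0.345]
ft_force: [-0.3, -0.1, 0.1]
grip_width: 0.671
```

```bash
python3 - <<'E'
from h import *
t,Rm,s=pose(); print(t,s["grip_width"],s["ft_force"])
go([.6581,-.2246,.1095],58.3)
E
```

```text
[ 0.65728985 -0.22397432  0.16352387] 0.6712181122354388 [-0.25299779 -0.10345028  0.14101474]
at [ 0.6573 -0.224   0.1635] yaw 58.18 -> shift [-0.0001, 0.054, -0.0012] turn [-0.2, -0.1, -0.0] rows 1.3
```

carry_out(series=[[[0,0.012,-0.001,0,0,0,0.5],[0,0.028,-0.001,0,0,0,0.5],[0,0.042,-0.001,0,0,0,0.5],[0,0.05,-0.001,0,0,0,0.5],[0,0.053,-0.001,0,0,0,0.5],[0,0.0545,-0.001,0,0,0,0.5],[0,0.0545,-0.001,0,0,0,0.5]]])

```text
time_s: 36.78
eef_pos: [0.6578, -0.224, 0.1092]
ee_rot: [0.619, -0.617, -0.343, 0.344]
ft_force: [-0.4, 1.4, -0.3]
grip_width: 0.672
```

```bash
python3 - <<'E'
from h import *
t,Rm,s=pose(); print(t,s["grip_width"],s["ft_force"])
E
```

```text
[ 0.65781314 -0.223967    0.10916619] 0.6721717399326272 [-0.44864933  1.40928447 -0.33338607]
```

carry_out(series=[[[0,0.001,0,0,0,0,0.5],[0,0.0015,0,0,0,0,0.5],[0,0.0015,0,0,0,0,0.5]]])

```text
time_s: 37.03
eef_pos: [0.6582, -0.2241, 0.1087]
ee_rot: [0.619, -0.617, -0.343, 0.344]
ft_force: [-1.7, 0.8, 5.1]
grip_width: 0.675
```

```bash
python3 - <<'E'
from h import *
t,Rm,s=pose(); print(t,s["grip_width"],s["ft_force"])
E
```

```text
[ 0.65817124 -0.22410877  0.10873304] 0.6748689953885716 [-1.74019873  0.81545744  5.05863889]
```

Contact with the shelf, at 5 N. Release and rise.

carry_out(series=[[[0,-0.0005,0,0,0,0,0.7],[0,-0.0005,0,0,0,0,0.8],[0,-0.0005,0,0,0,0,0.95],[0,-0.0005,0,0,0,0,0.95],[0,-0.015,0,0,0,0,0.95],[0,-0.04,0,0,0,0,1],[0,-0.075,0,0,0,0,1],[0,-0.1,0,0,0,0,1],[0,-0.11,0,0,0,0,1],[0,-0.11,0,0,0,0,1]]])

```text
time_s: 37.87
eef_pos: [0.6598, -0.2249, 0.2223]
ee_rot: [-0.617, 0.619, 0.344, -0.343]
ft_force: [-0.1, -0.6, 0.5]
grip_width: 1.005
```

```bash
python3 - <<'E'
from h import *
t,Rm,s=pose(); print(t)
p,W=shot("wrist"); cv2.imwrite("pics/w15.png",p["frame"]); pot(W,.658,-.2245,.1375)
p,W=shot("top"); pot(W,.658,-.2245,.1375); m=pot(W,.5795,-.403)
drawer(W)
go([.5807,-.4010,.16],-21.6)
E
```

```text
[ 0.65984766 -0.22493066  0.22230365]
pot [ 0.6574 -0.2241] [57.1 56.7] 58.2 5700 z 0.1365
pot [ 0.6574 -0.2248] [56.5 56.1] 56.8 593 z 0.1366
pot [ 0.5797 -0.4017] [58.5 57.4] 70.7 530 z 0.0449
bar out [0.0917 0.094  0.0967 0.0989 0.1008] 140
at [ 0.658  -0.224   0.2176] yaw 58.15 -> shift [-0.1911, 0.0576, -0.0279] turn [-0.1, 79.8, -0.1] rows 11.1
```

carry_out(series=[[[-0.01,0,-0.002,0,5,0,1],[-0.025,0,-0.004,0,12,0,1],[-0.045,0.005,-0.007,0,19,0,1],[-0.065,0.01,-0.01,0,26,0,1],[-0.085,0.015,-0.013,0,33,0,1],[-0.105,0.022,-0.016,0,40,0,1],[-0.125,0.03,-0.019,0,47,0,1],[-0.145,0.038,-0.022,0,54,0,1],[-0.165,0.046,-0.025,0,61,0,1],[-0.18,0.053,-0.027,0,68,0,1]]])

```text
time_s: 38.8
eef_pos: [0.5837, -0.3916, 0.1605]
ee_rot: [0.706, -0.703, 0.066, -0.06]
ft_force: [0.0, 0.5, 0.4]
grip_width: 1.002
```

```bash
python3 - <<'E'
from h import *
p,W=shot("wrist"); m=pot(W,.5805,-.401); t,Rm,s=pose()
go([.5805,-.4010,.13],-20.5)
E
```

```text
pot [ 0.5806 -0.4009] [56.7 56.9] 68.9 4399 z 0.0445
at [ 0.5818 -0.3938  0.1587] yaw -10.77 -> shift [0.0003, 0.0287, -0.0074] turn [-0.1, 9.7, -0.6] rows 1.4
```

carry_out(series=[[[0,0.01,-0.003,0,5,-0.3,1],[0,0.02,-0.006,0,9,-0.6,1],[0,0.0287,-0.0074,0,10.3,-0.6,1],[0,0.0287,-0.0074,0,10.3,-0.6,1],[0,0.0287,-0.0074,0,10.3,-0.6,1],[0,0.0287,-0.0074,0,10.3,-0.6,1]]])

```text
time_s: 39.35
eef_pos: [0.5805, -0.4005, 0.13]
ee_rot: [0.696, -0.695, 0.129, -0.128]
ft_force: [-0.1, -0.3, -0.6]
grip_width: 1.001
```

```bash
python3 - <<'E'
from h import *
t,Rm,s=pose(); p,W=shot("wrist"); cv2.imwrite("pics/w16.png",p["frame"])
m=pot(W,.5805,-.401); P=(W[m]-t)@Rm; print("tool frame x",np.percentile(P[:,0],[1,99]),"z",np.percentile(P[:,2],[1,99]))
go([.5806,-.4009,.015],-21.1)
E
```

```text
pot [ 0.5808 -0.4008] [56.5 56.9] 68.8 5658 z 0.0445
tool frame x [-0.02704022  0.02774847] z [-0.02751497  0.02732269]
at [ 0.5807 -0.4007  0.1306] yaw -20.95 -> shift [-0.0001, 0.1155, -0.0005] turn [-0.1, 0.1, 0.0] rows 2.8
```

View pics/w16.png

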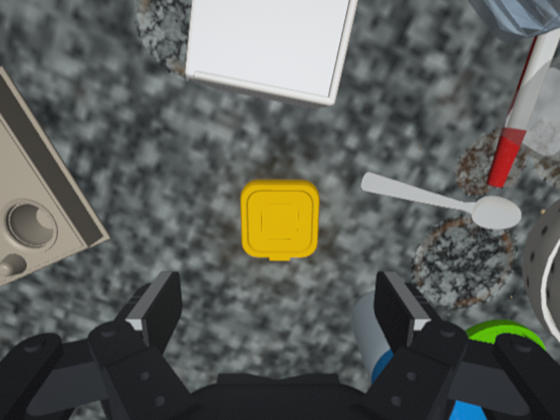

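The yellow pot sits at (280,220), square to the jaws, with its tab at the bottom, clear of the pads. A quick clearance check on the blue bottle comes first.

```bash
python3 - <<'E'
from h import *
t,Rm,s=pose(); p,W=shot("top"); P=(W-t)@Rm
m=(np.abs(P[...,0])<.13)&(np.abs(P[...,2])<.13)&(W[...,2]>.03)&(W[...,2]<.125)
n,l,st,_=cv2.connectedComponentsWithStats(m.astype(np.uint8))
for i in range(1,n):
    if st[i,4]>15: Q=P[l==i]; print(st[i,4],"x",np.percentile(Q[:,0],[0,100]).round(3),"z",np.percentile(Q[:,2],[0,100]).round(3),"h",W[l==i][:,2].max().round(3))
E
```

```text
507 x [-0.024  0.035] z [0.078 0.13 ] h 0.1
615 x [0.066 0.126] z [-0.13  -0.077] h 0.125
132 x [-0.029  0.021] z [-0.035 -0.012] h 0.049
```

carry_out(series=[[[0,0,0,0,0,0,0.95]]])

```text
time_s: 39.53
eef_pos: [0.5812, -0.4007, 0.1316]
ee_rot: [0.696, -0.695, 0.128, -0.129]
ft_force: [-0.3, -0.1, -0.6]
grip_width: 0.948
```

carry_out(series=[[[0,0.03,0,0,0,0,0.95],[0,0.06,0,0,0,0,0.95],[0,0.09,0,0,0,0,0.95],[0,0.108,0,0,0,0,0.95],[0,0.1155,0,0,0,0,0.95],[0,0.1155,0,0,0,0,0.75],[0,0.1155,0,0,0,0,0.5],[0,0.1155,0,0,0,0,0.5],[0,0.1155,0,0,0,0,0.5],[0,0.1155,0,0,0,0,0.5]]])

```text
time_s: 40.37
eef_pos: [0.5823, -0.4013, 0.0179]
ee_rot: [-0.695, 0.696, -0.127, 0.13]
ft_force: [0.6, -0.4, 0.5]
grip_width: 0.674
```

carry_out(series=[[[0,-0.01,0,0,0,0,0.5],[0,-0.03,0,0,0,0,0.5],[0,-0.06,0,0,0,0,0.5],[0,-0.09,0,0,0,0,0.5],[0,-0.12,0,0,0,0,0.5],[0,-0.15,0,0,0,0,0.5],[0,-0.18,0,0,0,0,0.5],[0,-0.195,0,0,0,0,0.5],[0,-0.2,0,0,0,0,0.5],[0,-0.2,0,0,0,0,0.5]]])

```text
time_s: 41.2
eef_pos: [0.582, -0.4016, 0.2209]
ee_rot: [-0.694, 0.697, -0.125, 0.131]
ft_force: [0.3, -0.6, -1.0]
grip_width: 0.672
```

```bash
python3 - <<'E'
from h import *
t,Rm,s=pose(); print(t,s["grip_width"],s["ft_force"])
go([.6574,-.2243,.21],-121.7)
E
```

```text
[ 0.58203467 -0.40161749  0.22090711] 0.6723023142099023 [ 0.26751655 -0.63831117 -1.02951019]
at [ 0.582  -0.4016  0.2209] yaw -20.9 -> shift [0.0071, 0.0106, 0.1926] turn [-0.4, 100.8, 0.5] rows 14.1
```

carry_out(series=[[[0,0,0.008,0,4,0,0.5],[0,0,0.022,0,10,0,0.5],[0,0,0.036,0,17,0,0.5],[0,0,0.05,0,24,0,0.5],[0,0,0.065,0,31,0,0.5],[0,0,0.08,0,38,0,0.5],[0,0,0.094,0,45,0,0.5],[0,0,0.108,0,52,0,0.5],[0,0,0.122,0,59,0,0.5],[0,0,0.135,0,66,0,0.5]]])

```text
time_s: 42.03
eef_pos: [0.6295, -0.2741, 0.2183]
ee_rot: [0.512, -0.512, 0.486, -0.49]
ft_force: [0.6, -0.1, -0.4]
grip_width: 0.676
```

```bash
python3 - <<'E'
from h import *
go([.6574,-.2243,.21],-121.7)
E
```

```text
at [ 0.6295 -0.2741  0.2183] yaw -87.23 -> shift [-0.0484, 0.0083, 0.0302] turn [-0.3, 34.5, 0.1] rows 4.8
```

carry_out(series=[[[-0.009,0,0.006,0,6,0,0.5],[-0.019,0.002,0.012,0,13,0,0.5],[-0.029,0.004,0.018,-0.1,20,0,0.5],[-0.039,0.006,0.024,-0.2,27,0,0.5],[-0.046,0.008,0.029,-0.3,32,0.1,0.5],[-0.0484,0.008,0.0302,-0.3,34.5,0.1,0.5],[-0.0484,0.008,0.0302,-0.3,34.5,0.1,0.5],[-0.0484,0.008,0.0302,-0.3,34.5,0.1,0.5],[-0.0484,0.008,0.0302,-0.3,34.5,0.1,0.5]]])

```text
time_s: 42.78
eef_pos: [0.6568, -0.2244, 0.2092]
ee_rot: [0.344, -0.345, 0.618, -0.617]
ft_force: [0.2, -0.0, -0.6]
grip_width: 0.674
```

```bash
python3 - <<'E'
from h import *
t,Rm,s=pose(); print(t,s["ft_force"])
p,W=shot("top"); pot(W,t[0],t[1],t[2]+.029)
go([.6574,-.2243,.158],-121.7)
E
```

```text
[ 0.65678863 -0.22444342  0.20919382] [ 0.1723187  -0.01243059 -0.5548443 ]
pot [ 0.6407 -0.2174] [76.  32.6] 51.5 417 z 0.2365
at [ 0.6569 -0.2246  0.2096] yaw -121.69 -> shift [-0.0005, 0.0516, 0.0004] turn [0.1, 0.0, 0.0] rows 1.2
```

carry_out(series=[[[-0.0003,0.012,0.0004,0,0,0,0.5],[-0.0003,0.028,0.0004,0,0,0,0.5],[-0.0003,0.04,0.0004,0,0,0,0.5],[-0.0003,0.048,0.0004,0,0,0,0.5],[-0.0003,0.051,0.0004,0,0,0,0.5],[-0.0003,0.052,0.0004,0,0,0,0.5],[-0.0003,0.052,0.0004,0,0,0,0.5]]])

```text
time_s: 43.42
eef_pos: [0.6574, -0.2246, 0.1574]
ee_rot: [0.344, -0.345, 0.618, -0.617]
ft_force: [-0.5, -1.1, -0.2]
grip_width: 0.676
```

```bash
python3 - <<'E'
from h import *
t,Rm,s=pose(); print(t,s["grip_width"],s["ft_force"])
go([.6574,-.2243,.157],-121.7)
E
```

```text
[ 0.65739814 -0.2246364   0.15741476] 0.6757944126228485 [-0.54984864 -1.08669817 -0.22763879]
at [ 0.6574 -0.2246  0.1574] yaw -121.69 -> shift [-0.0003, 0.0004, -0.0002] turn [0.1, 0.0, 0.0] rows 0.0
```

carry_out(series=[[[0,0.001,0,0,0,0,0.5],[0,0.0015,0,0,0,0,0.5],[0,0.0015,0,0,0,0,0.5]]])

```text
time_s: 43.67
eef_pos: [0.6577, -0.2248, 0.1565]
ee_rot: [0.344, -0.345, 0.618, -0.617]
ft_force: [0.6, -0.9, 0.4]
grip_width: 0.675
```

```bash
python3 - <<'E'
from h import *
t,Rm,s=pose(); print(t,s["grip_width"],s["ft_force"])
E
```

```text
[ 0.65770324 -0.22477533  0.15650926] 0.6745198188059249 [ 0.6225091  -0.88000445  0.39171694]
```

carry_out(series=[[[0,0.001,0,0,0,0,0.5],[0,0.0018,0,0,0,0,0.5],[0,0.0018,0,0,0,0,0.5]]])

```text
time_s: 43.92
eef_pos: [0.6579, -0.2249, 0.1564]
ee_rot: [-0.345, 0.344, -0.617, 0.618]
ft_force: [-2.3, 1.0, 7.9]
grip_width: 0.675
```

```bash
python3 - <<'E'
from h import *
t,Rm,s=pose(); print(t,s["grip_width"],s["ft_force"])
E
```

```text
[ 0.65785451 -0.22491546  0.15644902] 0.675275980260019 [-2.34135212  0.96044321  7.87474184]
```

Seated, at 8 N. Release and back away.

carry_out(series=[[[0,-0.0007,0,0,0,0,0.7],[0,-0.0007,0,0,0,0,0.8],[0,-0.0007,0,0,0,0,0.95],[0,-0.0007,0,0,0,0,0.95],[0,-0.015,0,0,0,0,0.95],[0,-0.04,0,0,0,0,1],[0,-0.075,0,0,0,0,1],[0,-0.1,0,0,0,0,1],[0,-0.11,-0.03,0,0,0,1],[0,-0.12,-0.07,0,0,0,1]]])

```text
time_s: 44.75
eef_pos: [0.5996, -0.1895, 0.2767]
ee_rot: [-0.345, 0.344, -0.616, 0.619]
ft_force: [-0.9, 0.2, -0.4]
grip_width: 0.995
```

carry_out(series=[[[0,0,-0.03,0,0,0,1],[0,0,-0.07,0,0,0,1],[0,0,-0.11,0,0,0,1],[0,0,-0.14,0,0,0,1],[0,0,-0.15,0,0,0,1],[0,0,-0.15,0,0,0,1]]])

```text
time_s: 45.25
eef_pos: [0.4703, -0.1092, 0.2767]
ee_rot: [-0.345, 0.344, -0.616, 0.619]
ft_force: [-0.1, 0.1, 0.3]
grip_width: 1.001
```

```bash
python3 - <<'E'
from h import *
t,Rm,s=pose(); print(t,s["qd"].round(2))
p,W=shot("wrist"); drawer(W); a=p["frame"]
p,W=shot("top"); drawer(W); pot(W,.6574,-.2243,.184)
p,W=shot("side"); b=p["frame"][150:280,210:350]
pot(W,.6574,-.2243,.184)
cv2.imwrite("pics/v16.png",np.hstack([cv2.resize(a[:210,100:440],(400,248)),cv2.resize(b,(400,371),interpolation=cv2.INTER_CUBIC)[:248]]) if 0 else np.hstack([cv2.resize(a,(400,300)),cv2.resize(b,(323,300),interpolation=cv2.INTER_CUBIC)]))
# eggs under the shelf, seen from the front
d=W[...,:2]-[.6582,-.2245]
for b in arm.boxes_of(p,"egg_a_mid"): print(b)
E
```

```text
[ 0.47029219 -0.10921303  0.27669308] [-0.01  0.06 -0.07 -0.   -0.03 -0.  ]
bar out [0.0918 0.094  0.0966 0.099  0.1006] 897
bar out [0.0913 0.0941 0.0966 0.099  0.1009] 138
pot [ 0.6548 -0.2237] [56.5 59.5] 56.5 695 z 0.1836
pot [ 0.6524 -0.2252] [59.9 61.6] 60.5 256 z 0.1864
```

View pics/v16.png

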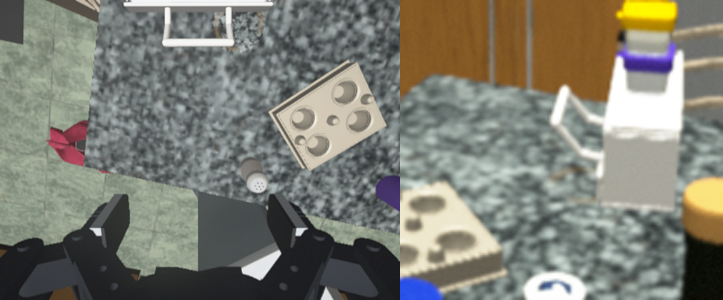

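The column stands squarely and the drawer is home. The eggs are hidden under the shelf, so I'll tilt the wrist camera to check them by depth.

carry_out(series=[[[0,0.01,0,7,0,0,1],[0,0.03,0,14,0,0,1],[0,0.05,0,21,0,0,1],[0,0.075,0,28,0,0,1],[0,0.1,0,35,0,0,1],[0,0.12,0,42,0,0,1],[0,0.14,0,49,0,0,1],[0,0.16,0,55,0,0,1],[0,0.165,0,55,0,0,1],[0,0.165,0,55,0,0,1]]])

```text
time_s: 46.28
eef_pos: [0.4749, -0.1118, 0.153]
ee_rot: [-0.41, 0.194, -0.372, 0.81]
ft_force: [0.5, -0.8, 0.0]
grip_width: 1.003
```

```bash
python3 - <<'E'
from h import *
t,Rm,s=pose(); print(t,s["qd"].round(2),s["ft_force"])
p,W=shot("wrist"); cv2.imwrite("pics/e.png",p["frame"])
for b in arm.trace(p,"egg_a_mid")[:6]:
    Q=W[b["pixels"]]; d=Q[:,:2]-[.6582,-.2245]; print(round(b["conf"],2),np.round(b["box"]),"out",np.nanmedian(-d@[.851,-.525]).round(4),"y",np.nanmedian(d@[.525,.851]).round(4),"z",np.nanpercentile(Q[:,2],[2,50,98]).round(4))
f=p["frame"].astype(int); m=((f[...,2]-f[...,0])>40)&(np.abs(W[...,0]-.658)<.12)&(W[...,2]>.02)&(W[...,2]<.088)&(np.abs(W[...,1]+.2245)<.12)
n,l,st,_=cv2.connectedComponentsWithStats(m.astype(np.uint8))
for i in range(1,n):
    if st[i,4]>40: Q=W[l==i]; d=Q[:,:2]-[.6582,-.2245]; o=-d@[.851,-.525]; y=d@[.525,.851]; print(st[i],"out",np.percentile(o,[2,50,98]).round(3),"y",np.percentile(y,[2,50,98]).round(3),"z",np.percentile(Q[:,2],[2,98]).round(3))
E
```

```text
[ 0.47489361 -0.11176861  0.15302511] [ 0.36  0.1   0.18 -1.54 -0.25  2.18] [ 0.53082482 -0.84891004  0.00889066]
0.93 [166.  94.  49.  26.] out 0.0195 y 0.0678 z [0.0273 0.0517 0.0647]
[311  87  41  13 364] out [0.01  0.019 0.023] y [-0.086 -0.068 -0.054] z [0.051 0.065]
[241  91  38  14 369] out [0.013 0.021 0.024] y [-0.015  0.002  0.017] z [0.052 0.066]
[167  95  34  13 298] out [0.014 0.02  0.023] y [0.061 0.075 0.089] z [0.052 0.065]
```

carry_out(series=[[[0,0,0,0,0,0,1],[0,0,0,0,0,0,1],[0,0,0,0,0,0,1],[0,0,0,0,0,0,1]]])

```text
time_s: 46.72
eef_pos: [0.4746, -0.1111, 0.1527]
ee_rot: [-0.411, 0.194, -0.373, 0.809]
ft_force: [-0.2, 0.3, -0.2]
grip_width: 0.999
```

```bash
python3 - <<'E'
from h import *
t,Rm,s=pose(); print(t,s["qd"].round(2),s["ft_force"])
p,W=shot("top"); pot(W,.6574,-.2243,.184); drawer(W)
print(arm.job_done())
E
```

```text
[ 0.47463575 -0.11112707  0.15273848] [ 0.   -0.01  0.01 -0.01 -0.    0.01] [-0.21249656  0.27054465 -0.22829224]
pot [ 0.6543 -0.2231] [56.7 60.1] 56.5 701 z 0.1838
bar out [0.0916 0.0942 0.0966 0.099  0.1009] 141
the job is handed in; nothing more can be done
None
```

I handed the job in after about 47 s of robot time, with nothing touching the robot.

I pulled the drawer out to about 89 mm and stood the three eggs in the three rings. The drawer was then pushed home until it met its stop. The two small pots (purple below, yellow on top) are stacked lids up at the middle of the shelf, tabs to the front. I left the larger yellow pot alone as a look-alike.

**Drawer:** the handle bar reads about 96.6 mm from the organiser's centre, against 96 mm when fully home. The final push met about 10 N at the stop.

**Eggs:** a depth check under the shelf shows three eggs at the ring positions, all at the same height. The middle egg had leaned after placing, and I regripped it twice to straighten it. Before the drawer went in, it still leaned about 7° by its offset from the ring, and the depth fit gave 7–8° on each of two axes. The trained network reported only one egg in that last picture; the other two show only in the depth and colour check.

**Pots:** the stack's lid top is at 184 mm, which is about right for two pots. The top camera puts the upper pot 2–4 mm off the lower pot's measured centre. I didn't re-measure the stack from close by. The gripper released the upper pot at the lower pot's centre, to within about 1 mm.

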